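# Fetch the valve from the back of the stock tray

## Robot

A 6-joint arm with a two-finger parallel gripper is mounted at the origin on the work surface. World frame = base frame: x ahead of the robot, y to its left, z up, the work surface at z = 0. Lengths are in mm, angles in rad, forces in N, time in s.
With the tool pointing down it reaches from about 275 to 1000 mm from the base axis. Payload 8.4 kg.
Tool frame: the origin (TCP) lies at the very end of the fingers, on their centre line; the grasp point (between the pads) lies 19 mm behind it; z points along the fingers, y is the line along which they close (so a half turn about z gives the same grasp; the last joint's range is limited). The gripper opens to 85 mm and grips with 20 to 120 N. Pads are 22 mm wide; open, the fingers measure 114 mm over their backs; the gripper's body (76 mm by 85 mm) begins 54 mm behind the grasp point. The pads swing forward as they close: fully open they stand 13 mm farther back than shut.
Start: joints at [-1.185, 0.353, 1.633, -0, 1.155, -0.002], TCP at [236.344, -578.593, 231.281] pointing down, gripper open.
Joint ranges: [-2.63, 2.63], [-0.92, 2.1], [0.06, 2.66], [-1.3, 4.44], [0, 2.69], [-3.02, 3.02]. Speed limits (rad/s): [2.22, 2.22, 2.79, 3.14, 3.14, 3.14].

## Interface

Orientations are given as [roll, pitch, yaw] about the fixed x, y, z axes, in that order (R = Rz(yaw) Ry(pitch) Rx(roll)).
In Python, from rig import r, vision gives the robot as it stands. The module is installed in compiled form; this text tells all that it offers.
- The arm moves only by the tool play_rows, never from a script. Its argument "steps" is a list of rows, each an object with "delta_pos": the shift along the tool's x, y, z in cm, a list of three; "yaw": the turn about the tool's z in rad; "jaw": the opening in per cent of the stroke, from 0 (shut) to 100 (fully open). A call has exactly 8 rows; each row is the pose to reach, as a shift and turn from the pose commanded when the call began, along the tool's axes at that moment; what a row does not reach only later rows make up. A row lasts 1/10 s, in which the tool goes at most 50 mm and 8.59 degrees, less where a joint would pass 70% of its speed; a pose out of reach is approached as far as the arm can. A call with a gripper value outside its range is refused whole. The fingers move at their own pace and stop on an object; "grip_force" is the grip in N (left out, the last holds). Time passes only in rows, so rows that repeat a pose let the fingers close, or fill a call up. It gives the time, the measured TCP pose, the force, the opening and the grip force at its end, in the units of the state.
- r.sense(): the state, without advancing time (a new reading comes with each control period).
- vision.grab_frame(name): name is "side" or "top" or "wrist"; returns (picture, depth): 480x640x3 uint8, red, green, blue; 480x640 float32, mm along the optical axis (not along the pixel's ray), 0 where there is no reading.
- vision.calibration(name): a dict with "mtx" (3x3 intrinsics, pixels), "k1" (the pictures are not rectified: a ray, as slopes to the right and down, at radius r is drawn at 1 + k1 r^2 times it, then the intrinsics apply), "extrinsics" (4x4, takes a point from camera to world coordinates). Camera axes: x right, y down, z forward; pixel columns grow to the right and rows downward; lengths in mm; the calibration is good to about 2 mm. A picture is of the moment at which its call begins: read the wrist's pose just before it. calibration takes no time and is no camera call; for the wrist camera it gives the pose at the moment of the call.
- r.sign_off(): hands the job in; it is judged then, once.
Trained networks look in the newest picture that a camera, given by its name, has taken for a name from the list of things; names that differ only in an ending like _2 or _b are one class to them, and where a whole thing is asked for, a point or a joint stands for the part that bears it (a point fixed in the world has none). Each returns a list of dicts, best first, with "conf" (0 to 1); they miss things now and then, are a little off and sometimes report something else, mostly with a low value. They report only what shows in the picture. A call takes as long as a camera call.
- vision.cut_out(camera, thing): "region" (480x640 bool, what is visible of it) and "uv" ([column, row] in pixels, amid what is visible of it).
- vision.landmark_of(camera, thing): "uv" ([column, row] in pixels: a listed point, or the origin of a listed thing).
The state is a dict: "clock": time; "qpos": joint angles; "qvel": joint speeds; "joint_efforts": joint torques, N m; "eef_pos": TCP position; "tcp_rot": TCP orientation; "contact_force": force on the tool from outside, world axes, zero at the start; "wrist_torque": the same for the moment, N m; "opening": opening from 0.0 (shut) to 1.0 (fully open); "grasp_force": force on a finger pad.
Only numpy, scipy, OpenCV 4.12 (cv2) and the standard library are available. Lean on these libraries where they do the work, as an engineer would, in place of code of your own. Each camera call takes 0.05 s, during which the arm holds its last target. There are 200 camera calls.

## Task

The small brass valve lies at the back of the blue stock tray, behind a red tin, a green bottle and a yellow box. First clear all three to the black rubber mat, standing upright, before you touch the valve; then set the valve upright, handle on top, in the middle of the orange carton; only then put the tin, bottle and box back, upright, each centred on the disc of its own colour. Do not knock anything over, and leave the hammer alone.

Things in the scene. Friction and masses are not known exactly. Their poses are not given: they have to be found in the camera images.
- tin: Red round tin with steel rims, 56 mm diameter, 88 mm tall, 0.24 to 0.42 kg. Loose. Origin: centre of its underside, z up its height. It starts on the red disc. Grip it high, at 60 to 72 mm, to keep the gripper's body off its top.
- bottle: Green round plastic bottle with a white cap: body 52 mm diameter and straight from the foot up to 78 mm, then a shoulder and a 26 mm cap, 94 mm tall overall, 0.19 to 0.34 kg. Loose. Origin: centre of its underside, z up its height. It starts on the green disc. Grip it high, at 60 to 72 mm, to keep the gripper's body off its top.
- box: Upright yellow box with a white label band, 50 x 50 mm square, 90 mm tall, 0.22 to 0.39 kg, its x and y axes square to its side faces. Loose. Origin: centre of its underside, z up its height. It starts on the yellow disc. Grip it high, at 60 to 72 mm, to keep the gripper's body off its top.
- valve: Brass ball valve, 0.18-0.32 kg: block 36 mm (its x) by 40 mm (y), 34 mm tall; round ends 28 mm thick reach 42 mm either side along y; white butterfly handle on top, 8 mm (x) by 42 mm (y), 41 to 53 mm up. Grip the block across x. Loose. Origin: centre of underside, z up. Starts flat on the tray's 4 mm floor, long axis along the disc row, about 59 mm behind it: no finger room yet.
- pad_red: Flat red disc, 72 mm across, 3 mm thick, fixed in the blue tray; one of three in a row, 95 mm apart, order changing. Origin: centre of underside, 4 mm above the bench (top at 7 mm). y runs along the row, x across the tray away from the robot, to the valve. Home of the red tin. Tray: 160 x 300 mm, rim 12 mm high.
- pad_green: Flat green disc, 72 mm across, 3 mm thick, fixed in the blue tray; one of three in a row, 95 mm apart, order changing. Origin: centre of underside, 4 mm above the bench (top at 7 mm). y runs along the row, x across the tray away from the robot, to the valve. Home of the green bottle.
- pad_yellow: Flat yellow disc, 72 mm across, 3 mm thick, fixed in the blue tray; one of three in a row, 95 mm apart, order changing. Origin: centre of underside, 4 mm above the bench (top at 7 mm). y runs along the row, x across the tray away from the robot, to the valve. Home of the yellow box.
- mat: Black rubber mat, fixed to the bench on the left or right, 260 mm (its x, roughly away from the robot) by 140 mm (its y), 4 mm thick. Origin: centre of its underside. The side area for the cleared things: there is room for three in a row along its x, 80 mm apart.
- carton: Low open orange carton, fixed to the bench beyond the tray from the mat, outside 180 mm (its x) by 145 mm (its y), walls 5 mm thick and 40 mm high, inner floor 5 mm above the bench. Origin: centre of its underside.
- hammer: Hammer with a yellow handle, 260 mm long, lying on the bench between the robot and the tray. A bystander: leave it alone. Origin near its middle, its x axis along the handle.

How it is judged:
By the outcome, as a careful person would: the job done as asked, in the order asked, and still so for the second after the job is handed in, with the robot touching nothing.
It also fails if it takes over 139 s, if anything falls off the work surface, if the arm or the gripper's body presses on something with over 40 N, if the wrist force passes 120 N, or if a joint passes its speed limit or range.

## Working session

There is one attempt and no reset: what is moved stays moved. The work goes in short steps, Python scripts to look and compute and a tool call to move; the robot and the scene stay as the last step left them, time stands still between calls to the robot, and variables do not carry over. Pictures are saved under pics/ and viewed, at most 14 in all, crops included, and the job is handed in when it is done.

Besides the shell and the picture viewer there is one more tool, called after ">>>" by a JSON object that holds its "name" and its "arguments". play_rows: Moves the arm, as the interface text tells. Its arguments: {"type":"object","properties":{"steps":{"type":"array"},"grip_force":{"type":"number"}},"required":["steps"]}

```bash
mkdir -p pics; cat > h.py <<'E'
import numpy as np, cv2, json
from rig import r, vision
def ray(cam,uv):
    c=vision.calibration(cam);K=np.array(c["mtx"]);k=c["k1"]
    d=np.array([(uv[0]-K[0,2])/K[0,0],(uv[1]-K[1,2])/K[1,1]]);s=d.copy()
    for _ in range(20): s=d/(1+k*(s@s))
    T=np.array(c["extrinsics"]);return T[:3,3],T[:3,:3]@np.array([s[0],s[1],1.])
def at_z(cam,uv,z):
    o,d=ray(cam,uv);return o+d*(z-o[2])/d[2]
def at_depth(cam,uv,dep):
    o,d=ray(cam,uv);return o+d*dep
def cloud(cam,dep,mask):
    c=vision.calibration(cam);K=np.array(c["mtx"]);k=c["k1"]
    v,u=np.nonzero(mask&(dep>0));D=np.stack([(u-K[0,2])/K[0,0],(v-K[1,2])/K[1,1]],1);S=D.copy()
    for _ in range(20): S=D/(1+k*(S**2).sum(1,keepdims=True))
    z=dep[v,u][:,None];P=np.hstack([S*z,z]);T=np.array(c["extrinsics"])
    return P@T[:3,:3].T+T[:3,3]
def snap(cam,fn=None):
    p,d=vision.grab_frame(cam)
    if fn: cv2.imwrite("pics/"+fn,p[:,:,::-1])
    return p,d
E
python3 - <<'E'
from h import *
np.set_printoptions(precision=1,suppress=True)
s=r.sense();print(s["eef_pos"],s["tcp_rot"],s["opening"],s["contact_force"])
for cam in("top","side"):
    p,d=snap(cam,cam+"0.png")
    print(cam,np.array(vision.calibration(cam)["extrinsics"])[:3,3])
    for t in "tin bottle box valve pad_red pad_green pad_yellow mat carton hammer".split():
        for m in vision.cut_out(cam,t)[:2]:
            if m["conf"]<.3: continue
            P=cloud(cam,d,m["region"])
            hi=np.percentile(P[:,2],97);Q=P[P[:,2]>hi-6]
            rc=cv2.minAreaRect(Q[:,:2].astype(np.float32))
            print(t,round(m["conf"],2),np.array(m["uv"]),"n",len(P),"top",round(hi,1),"med",np.median(Q[:,:2],0),"rect",np.array(rc[0]),np.array(rc[1]),round(rc[2],1))
        for l in vision.landmark_of(cam,t)[:1]: print("   lm",round(l["conf"],2),np.array(l["uv"]),at_z(cam,l["uv"],4))
E
```

```text
[ 236.2 -578.1  230.6] [-3.1  0.   0.4] 0.9990626976878441 [-0.1 -0.2 -0.4]
top [334.9   3.7 819. ]
tin 0.76 [244.8 202.9] n 1452 top 98.2 med [580.1 107.7] rect [580.7 107.2] [52.5 54.7] 51.4
   lm 0.61 [249.2 211.3] [582.9 101.4   4. ]
bottle 0.6 [297.8 194.8] n 1180 top 102.4 med [578.6  15.2] rect [578.5  15. ] [24.8 23.8] 86.5
   lm 0.78 [298.1 205.6] [580.5  16.9   4. ]
box 0.8 [353.6 182.3] n 1576 top 99.4 med [585.1 -78.4] rect [585.9 -79. ] [51.  50.3] 3.0
   lm 0.8 [352.6 192.8] [589.5 -79.4   4. ]
valve 0.62 [291.2 167.1] n 905 top 58.3 med [638.5  21.2] rect [639.2  21.1] [ 9.3 41.2] 2.7
   lm 0.61 [292.1 175. ] [637.1  19.8   4. ]
pad_red 0.7 [247.8 227.1] n 377 top 10.2 med [560.  104.7] rect [569.9 105.8] [50.9 71.2] 20.7
   lm 0.81 [244.6 214.5] [578.4 109.9   4. ]
pad_green 0.61 [308.2 219.2] n 420 top 10.6 med [564.4   9.3] rect [572.5  14.7] [53.9 71.3] 3.5
   lm 0.65 [295.5 208.3] [576.4  22.    4. ]
pad_yellow 0.73 [350.  208.4] n 272 top 15.0 med [573.9 -54.1] rect [569.3 -74.6] [69.3 38.8] 68.7
pad_yellow 0.72 [305.9 219.6] n 391 top 10.2 med [564.3   9.2] rect
[... 1146 characters left out ...]
] rect [572.  118.7] [71. 54.] 54.8
   lm 0.68 [258.2 274.5] [585.5 115.2   4. ]
pad_green 0.5 [290.1 262.6] n 219 top 10.1 med [569.4  38.9] rect [577.1  27.2] [74.1 57.2] 41.2
   lm 0.7 [299.3 260.2] [568.3  20.3   4. ]
pad_yellow 0.68 [330.1 247.6] n 133 top 9.1 med [563.4 -55.3] rect [570.9 -64.1] [67.6 36.1] 52.5
   lm 0.65 [329.1 240. ] [584.2 -80.1   4. ]
   lm 0.73 [193.8 329.4] [528.5 302.6   4. ]
carton 0.87 [410.3 208.7] n 2973 top 39.7 med [ 561.7 -255.7] rect [ 529.9 -305.8] [152.8 187.2] 83.9
   lm 0.9 [414.5 215.5] [ 526.9 -302.6    4. ]
hammer 0.56 [388.4 299.9] n 1676 top 27.3 med [342.6  12.5] rect [311.3  24.8] [156.1 346.2] 36.2
   lm 0.7 [409.7 289.7] [343.  -71.5   4. ]
```

View pics/top0.png

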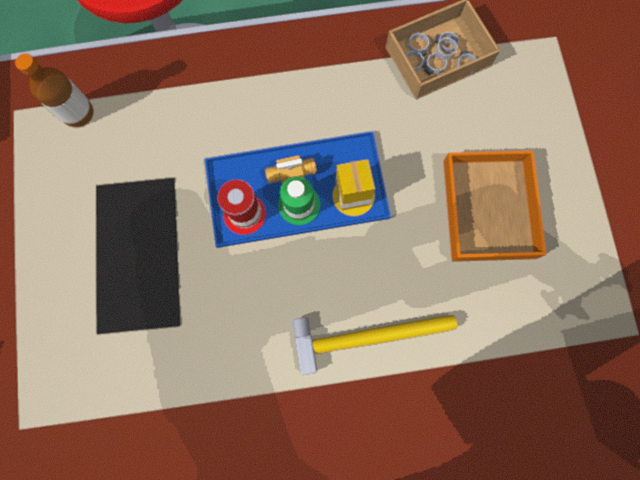

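View pics/side0.png

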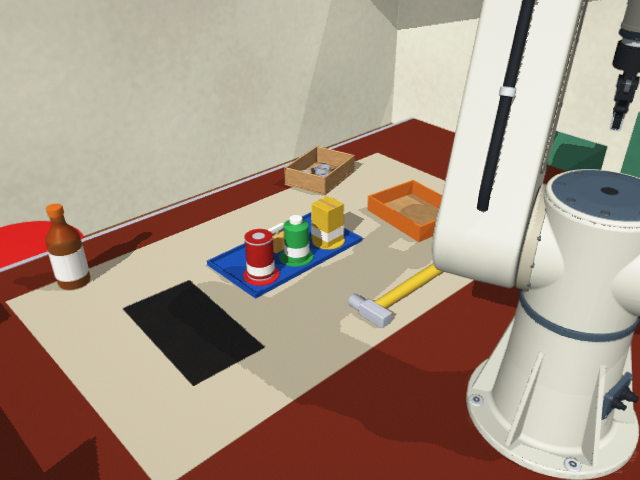

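```bash
python3 - <<'E'
from h import *
np.set_printoptions(precision=4,suppress=True)
s=r.sense();print(np.array(s["tcp_rot"]),s["clock"])
c=vision.calibration("wrist");print(np.array(c["extrinsics"]),c["mtx"])
E
```

```text
[ 3.1416 -0.      0.3878] 2.1
[[   0.378    -0.8775   -0.2951  313.6312]
 [  -0.9258   -0.3585   -0.12   -548.9402]
 [  -0.0005    0.3185   -0.9479  372.9582]
 [   0.        0.        0.        1.    ]] [[422.4063   0.     313.5554]
 [  0.     422.4063 240.9907]
 [  0.       0.       1.    ]]
```

>>> {"name": "play_rows", "arguments": {"steps": [{"delta_pos": [56.2, -41.2, -2], "yaw": 0.341, "jaw": 85}, {"delta_pos": [56.2, -41.2, -2], "yaw": 0.341, "jaw": 85}, {"delta_pos": [56.2, -41.2, -2], "yaw": 0.341, "jaw": 85}, {"delta_pos": [56.2, -41.2, -2], "yaw": 0.341, "jaw": 85}, {"delta_pos": [56.2, -41.2, -2], "yaw": 0.341, "jaw": 85}, {"delta_pos": [56.2, -41.2, -2], "yaw": 0.341, "jaw": 85}, {"delta_pos": [56.2, -41.2, -2], "yaw": 0.341, "jaw": 85}, {"delta_pos": [56.2, -41.2, -2], "yaw": 0.341, "jaw": 85}], "grip_force": 40}}

```text
clock: 2.9
eef_pos: [445.8, -236.8, 243.1]
tcp_rot: [3.141, -0.001, 0.047]
contact_force: [0.0, 0.0, 0.5]
opening: 0.853
grasp_force: 0.0
```

>>> {"name": "play_rows", "arguments": {"steps": [{"delta_pos": [16.6, -24.6, -0.7], "yaw": 0, "jaw": 85}, {"delta_pos": [16.6, -24.6, -0.7], "yaw": 0, "jaw": 85}, {"delta_pos": [16.6, -24.6, -0.7], "yaw": 0, "jaw": 85}, {"delta_pos": [16.6, -24.6, -0.7], "yaw": 0, "jaw": 85}, {"delta_pos": [16.6, -24.6, -0.7], "yaw": 0, "jaw": 85}, {"delta_pos": [16.6, -24.6, -0.7], "yaw": 0, "jaw": 85}, {"delta_pos": [16.6, -24.6, -0.7], "yaw": 0, "jaw": 85}, {"delta_pos": [16.6, -24.6, -0.7], "yaw": 0, "jaw": 85}]}}

```text
clock: 3.7
eef_pos: [599.4, 15.8, 249.4]
tcp_rot: [3.141, 0.001, 0.049]
contact_force: [-0.3, 0.2, 0.2]
opening: 0.851
grasp_force: 0.0
```

```bash
cat >> h.py <<'E'
def go(x,y,z,yaw=None):
    "shift (cm, tool axes) and turn from the measured pose to a world TCP pose, tool down"
    from scipy.spatial.transform import Rotation as R
    s=r.sense();M=R.from_euler("xyz",s["tcp_rot"]).as_matrix()
    d=M.T@(np.array([x,y,z])-np.array(s["eef_pos"]))/10
    t=0 if yaw is None else -(yaw-s["tcp_rot"][2])
    print("go",[x,y,z,yaw],"->",np.round(d,2),"yaw",round((t+np.pi)%(2*np.pi)-np.pi,3))
def look(cam,things,fn=None,c=.3):
    p,d=snap(cam,fn)
    for t in things.split():
        for m in vision.cut_out(cam,t)[:2]:
            if m["conf"]<c: continue
            P=cloud(cam,d,m["region"])
            if len(P)<10: continue
            hi=np.percentile(P[:,2],95);Q=P[abs(P[:,2]-hi)<5]
            rc=cv2.minAreaRect(Q[:,:2].astype(np.float32))
            print(t,round(m["conf"],2),np.array(m["uv"]),"n",len(P),"top",round(hi,1),"med",np.median(Q[:,:2],0),"rect",np.array(rc[0]),np.array(rc[1]),round(rc[2],1))
    return p,d
E
python3 - <<'E'
from h import *
np.set_printoptions(precision=1,suppress=True)
print(r.sense()["eef_pos"],r.sense()["tcp_rot"])
p,d=look("wrist","tin bottle box valve pad_red pad_green pad_yellow","w1.png")
# blue tray floor/rim
hsv=cv2.cvtColor(p,cv2.COLOR_RGB2HSV);m=(abs(hsv[...,0].astype(int)-112)<12)&(hsv[...,1]>150)
P=cloud("wrist",d,m);rc=cv2.minAreaRect(P[:,:2].astype(np.float32));print("tray",rc,np.percentile(P[:,2],[5,50,95]))
E
```

```text
[599.4  15.8 249.4] [3.1 0.  0. ]
tin 0.59 [199.8 222.5] n 5998 top 96.1 med [584.6 105. ] rect [583.5 105.1] [54.9 54.4] 4.1
tin 0.34 [312.2 151.4] n 3840 top 56.4 med [640.4  17.8] rect [640.   17.7] [ 8.4 41. ] 4.4
bottle 0.79 [312.9 230.7] n 4238 top 100.8 med [581.4  12.2] rect [581.   12.2] [25.4 25. ] 3.4
box 0.58 [432.4 227. ] n 6757 top 97.5 med [588.4 -81.3] rect [586.8 -82. ] [49.8 49.9] 2.2
valve 0.59 [309.9 152. ] n 3788 top 56.7 med [640.7  17.5] rect [640.3  17.2] [ 8.4 41. ] 4.4
valve 0.42 [324.6 423.3] n 5024 top 26.2 med [347.   6.] rect [331.7 -33.1] [180.2  87.9] 77.0
pad_red 0.69 [235.5 187.6] n 915 top 8.1 med [600.8  86.8] rect [589.3  98.6] [70.9 48.2] 47.7
pad_green 0.85 [314.4 186. ] n 1415 top 8.1 med [602.9  11. ] rect [593.1  12.2] [49.8 70.7] 1.8
pad_yellow 0.65 [387.9 198. ] n 707 top 8.0 med [599.4 -56.3] rect [597.6 -67.3] [31.2 68.7] 50.6
pad_yellow 0.62 [314.  185.4] n 1517 top 8.1 med [602.4  11.7] rect [592.6  12.5] [50.8 71.1] 2.5
tray ((613.2844848632812, 12.63519287109375), (157.73208618164062, 298.4906005859375), 1.1352399587631226) [ 2.4  3.8 11.2]
```

View pics/w1.png

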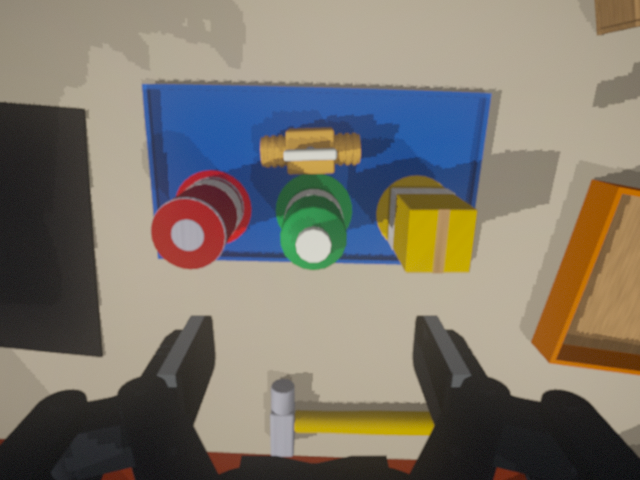

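>>> {"name": "play_rows", "arguments": {"steps": [{"delta_pos": [-1.2, -9.1, 9.5], "yaw": 0, "jaw": 85}, {"delta_pos": [-1.2, -9.1, 9.5], "yaw": 0, "jaw": 85}, {"delta_pos": [-1.2, -9.1, 9.5], "yaw": 0, "jaw": 85}, {"delta_pos": [-1.2, -9.1, 9.5], "yaw": 0, "jaw": 85}, {"delta_pos": [-1.2, -9.1, 13], "yaw": 0, "jaw": 85}, {"delta_pos": [-1.2, -9.1, 16], "yaw": 0, "jaw": 85}, {"delta_pos": [-1.2, -9.1, 19.5], "yaw": 0, "jaw": 85}, {"delta_pos": [-1.2, -9.1, 19.5], "yaw": 0, "jaw": 85}]}}

```text
clock: 4.9
eef_pos: [580.9, 103.8, 51.9]
tcp_rot: [3.141, 0.006, 0.046]
contact_force: [-0.5, 0.1, 0.3]
opening: 0.848
grasp_force: 0.0
```

>>> {"name": "play_rows", "arguments": {"steps": [{"delta_pos": [0, 0, 0], "yaw": 0, "jaw": 60}, {"delta_pos": [0, 0, 0], "yaw": 0, "jaw": 50}, {"delta_pos": [0, 0, 0], "yaw": 0, "jaw": 40}, {"delta_pos": [0, 0, 0], "yaw": 0, "jaw": 40}, {"delta_pos": [0, 0, 0], "yaw": 0, "jaw": 40}, {"delta_pos": [0, 0, 0], "yaw": 0, "jaw": 40}, {"delta_pos": [0, 0, 0], "yaw": 0, "jaw": 40}, {"delta_pos": [0, 0, 0], "yaw": 0, "jaw": 40}], "grip_force": 60}}

```text
clock: 5.7
eef_pos: [584.5, 105.3, 56.6]
tcp_rot: [3.142, -0.003, 0.047]
contact_force: [0.4, -0.7, 7.6]
opening: 0.631
grasp_force: 63.6
```

>>> {"name": "play_rows", "arguments": {"steps": [{"delta_pos": [0, 0, -2], "yaw": 0, "jaw": 40}, {"delta_pos": [0, 0, -5], "yaw": 0, "jaw": 40}, {"delta_pos": [0, 0, -8], "yaw": 0, "jaw": 40}, {"delta_pos": [0.6, -2.4, -8], "yaw": 0, "jaw": 40}, {"delta_pos": [1.5, -6, -8], "yaw": 0, "jaw": 40}, {"delta_pos": [2.5, -10, -8], "yaw": 0, "jaw": 40}, {"delta_pos": [3.5, -14, -8], "yaw": 0, "jaw": 40}, {"delta_pos": [4.3, -17.2, -8], "yaw": 0, "jaw": 40}]}}

```text
clock: 6.5
eef_pos: [618.0, 281.2, 135.1]
tcp_rot: [-3.141, -0.0, 0.047]
contact_force: [-0.5, -0.3, -3.9]
opening: 0.631
grasp_force: 64.6
```

>>> {"name": "play_rows", "arguments": {"steps": [{"delta_pos": [0.3, -1.3, 0], "yaw": 0, "jaw": 40}, {"delta_pos": [0.3, -1.7, 1], "yaw": 0, "jaw": 40}, {"delta_pos": [0.3, -1.7, 3], "yaw": 0, "jaw": 40}, {"delta_pos": [0.3, -1.7, 5], "yaw": 0, "jaw": 40}, {"delta_pos": [0.3, -1.7, 6.5], "yaw": 0, "jaw": 40}, {"delta_pos": [0.3, -1.7, 7.5], "yaw": 0, "jaw": 40}, {"delta_pos": [0.3, -1.7, 7.9], "yaw": 0, "jaw": 40}, {"delta_pos": [0.3, -1.7, 7.9], "yaw": 0, "jaw": 40}]}}

```text
clock: 7.3
eef_pos: [620.1, 295.8, 55.4]
tcp_rot: [3.141, 0.001, 0.046]
contact_force: [0.4, 0.2, -2.5]
opening: 0.631
grasp_force: 64.5
```

```bash
python3 - <<'E'
from h import *
np.set_printoptions(precision=2,suppress=True)
s=r.sense();print(s["eef_pos"],s["tcp_rot"],s["contact_force"],s["opening"],s["grasp_force"])
look("top","tin mat bottle box","t2.png")
E
```

```text
[620.12 295.77  55.38] [3.14 0.   0.05] [ 0.36  0.24 -2.52] 0.6312601592949927 64.50706601142883
tin 0.63 [128.3 203.3] n 1217 top 97.3 med [607.28 297.7 ] rect [605.73 296.82] [55.93 29.22] 76.6
mat 0.74 [140.2 269.6] n 10341 top 6.6 med [512.95 295.37] rect [538.53 299.64] [140.55 261.2 ] 87.2
bottle 0.89 [297.2 197.9] n 1185 top 102.0 med [578.74  15.31] rect [578.93  14.89] [24.48 24.91] 84.6
box 0.78 [355.1 184.4] n 1501 top 99.3 med [584.83 -78.66] rect [585.57 -79.05] [49.62 50.26] 2.7
```

>>> {"name": "play_rows", "arguments": {"steps": [{"delta_pos": [0, 0, 0.15], "yaw": 0, "jaw": 40}, {"delta_pos": [0, 0, 0.3], "yaw": 0, "jaw": 40}, {"delta_pos": [0, 0, 0.3], "yaw": 0, "jaw": 40}, {"delta_pos": [0, 0, 0.3], "yaw": 0, "jaw": 63}, {"delta_pos": [0, 0, 0.3], "yaw": 0, "jaw": 70}, {"delta_pos": [0, 0, 0.3], "yaw": 0, "jaw": 85}, {"delta_pos": [0, 0, 0.3], "yaw": 0, "jaw": 85}, {"delta_pos": [0, 0, 0.3], "yaw": 0, "jaw": 85}]}}

```text
clock: 8.35
eef_pos: [620.2, 296.2, 52.6]
tcp_rot: [3.141, 0.0, 0.047]
contact_force: [0.2, 0.6, -0.3]
opening: 0.849
grasp_force: 0.0
```

>>> {"name": "play_rows", "arguments": {"steps": [{"delta_pos": [0, 0, -2], "yaw": 0, "jaw": 85}, {"delta_pos": [0, 0, -5], "yaw": 0, "jaw": 85}, {"delta_pos": [0, 0, -9], "yaw": 0, "jaw": 85}, {"delta_pos": [0, 0, -11], "yaw": 0, "jaw": 85}, {"delta_pos": [-1, 5, -11], "yaw": 0, "jaw": 85}, {"delta_pos": [-2, 10, -11], "yaw": 0, "jaw": 85}, {"delta_pos": [-3, 15, -11], "yaw": 0, "jaw": 85}, {"delta_pos": [-4, 20, -11], "yaw": 0, "jaw": 85}]}}

```text
clock: 9.15
eef_pos: [589.6, 96.9, 162.8]
tcp_rot: [3.142, -0.0, 0.047]
contact_force: [1.4, -0.3, -0.2]
opening: 0.852
grasp_force: 0.0
```

```bash
python3 - <<'E'
from h import *
np.set_printoptions(precision=2,suppress=True)
s=r.sense();print(s["eef_pos"],s["tcp_rot"],s["contact_force"],s["opening"],s["grasp_force"])
go(580.5,13,160,.047)
look("wrist","bottle","w3.png")
look("top","tin","t3.png")
E
```

```text
[589.64  96.87 162.84] [ 3.14 -0.    0.05] [ 1.43 -0.27 -0.18] 0.8520624414672507 0.0
go [580.5, 13, 160, 0.047] -> [-1.31  8.33  0.28] yaw 0.0
bottle 0.85 [441.2 259. ] n 9011 top 100.4 med [581.03  11.31] rect [580.26  10.87] [25.82 25.99] 25.7
tin 0.72 [492.8 204.4] n 10187 top 40.5 med [ 522.56 -311.34] rect [ 527.77 -306.91] [147.1  181.09] 83.0
```

>>> {"name": "play_rows", "arguments": {"steps": [{"delta_pos": [-1.3, 8.4, 0.3], "yaw": 0, "jaw": 80}, {"delta_pos": [-1.3, 8.4, 0.3], "yaw": 0, "jaw": 80}, {"delta_pos": [-1.3, 8.4, 0.3], "yaw": 0, "jaw": 80}, {"delta_pos": [-1.3, 8.4, 3], "yaw": 0, "jaw": 80}, {"delta_pos": [-1.3, 8.4, 6], "yaw": 0, "jaw": 80}, {"delta_pos": [-1.3, 8.4, 9], "yaw": 0, "jaw": 80}, {"delta_pos": [-1.3, 8.4, 10.8], "yaw": 0, "jaw": 80}, {"delta_pos": [-1.3, 8.4, 10.8], "yaw": 0, "jaw": 80}]}}

```text
clock: 10.15
eef_pos: [579.7, 15.6, 52.2]
tcp_rot: [-3.141, 0.004, 0.048]
contact_force: [-1.3, -0.4, 1.2]
opening: 0.804
grasp_force: 0.0
```

>>> {"name": "play_rows", "arguments": {"steps": [{"delta_pos": [0, 0, 0], "yaw": 0, "jaw": 60}, {"delta_pos": [0, 0, 0], "yaw": 0, "jaw": 50}, {"delta_pos": [0, 0, 0], "yaw": 0, "jaw": 40}, {"delta_pos": [0, 0, 0], "yaw": 0, "jaw": 40}, {"delta_pos": [0, 0, 0], "yaw": 0, "jaw": 40}, {"delta_pos": [0, 0, 0], "yaw": 0, "jaw": 40}, {"delta_pos": [0, 0, 0], "yaw": 0, "jaw": 40}, {"delta_pos": [0, 0, 0], "yaw": 0, "jaw": 40}], "grip_force": 60}}

```text
clock: 10.95
eef_pos: [581.9, 14.2, 55.7]
tcp_rot: [-3.141, -0.002, 0.047]
contact_force: [-0.7, 3.7, 6.5]
opening: 0.589
grasp_force: 63.2
```

```bash
python3 - <<'E'
from h import *
np.set_printoptions(precision=2,suppress=True)
s=r.sense();print(s["eef_pos"],s["tcp_rot"],s["contact_force"],s["opening"],s["grasp_force"])
x,y,z=s["eef_pos"]
go(x,y,z+80);go(540,300,z+80);go(540,300,z-3)
E
```

```text
[581.94  14.22  55.71] [-3.14 -0.    0.05] [-0.66  3.71  6.46] 0.589002664845857 63.17517662420869
go [np.float64(581.9447158196232), np.float64(14.21848006403544), np.float64(135.71002606105495), None] -> [ 0.01 -0.   -8.  ] yaw 0.0
go [540, 300, np.float64(135.71002606105495), None] -> [ -2.85 -28.75  -7.99] yaw 0.0
go [540, 300, np.float64(52.71002606105495), None] -> [ -2.86 -28.74   0.31] yaw 0.0
```

>>> {"name": "play_rows", "arguments": {"steps": [{"delta_pos": [0, 0, -2], "yaw": 0, "jaw": 40}, {"delta_pos": [0, 0, -5], "yaw": 0, "jaw": 40}, {"delta_pos": [0, 0, -8], "yaw": 0, "jaw": 40}, {"delta_pos": [-0.3, -3, -8], "yaw": 0, "jaw": 40}, {"delta_pos": [-0.7, -7, -8], "yaw": 0, "jaw": 40}, {"delta_pos": [-1.1, -11, -8], "yaw": 0, "jaw": 40}, {"delta_pos": [-1.5, -15, -8], "yaw": 0, "jaw": 40}, {"delta_pos": [-1.9, -19, -8], "yaw": 0, "jaw": 40}]}}

```text
clock: 11.75
eef_pos: [552.7, 204.1, 134.7]
tcp_rot: [3.141, 0.0, 0.046]
contact_force: [0.2, 0.8, -1.7]
opening: 0.588
grasp_force: 63.1
```

>>> {"name": "play_rows", "arguments": {"steps": [{"delta_pos": [-0.4, -4, 0], "yaw": 0, "jaw": 40}, {"delta_pos": [-0.8, -8, 0], "yaw": 0, "jaw": 40}, {"delta_pos": [-1, -9.7, 1], "yaw": 0, "jaw": 40}, {"delta_pos": [-1, -9.7, 4], "yaw": 0, "jaw": 40}, {"delta_pos": [-1, -9.7, 6.5], "yaw": 0, "jaw": 40}, {"delta_pos": [-1, -9.7, 7.8], "yaw": 0, "jaw": 40}, {"delta_pos": [-1, -9.7, 8.3], "yaw": 0, "jaw": 40}, {"delta_pos": [-1, -9.7, 8.3], "yaw": 0, "jaw": 40}]}}

```text
clock: 12.55
eef_pos: [538.1, 298.2, 52.9]
tcp_rot: [3.14, 0.002, 0.046]
contact_force: [-7.2, -2.8, 12.9]
opening: 0.587
grasp_force: 64.5
```

>>> {"name": "play_rows", "arguments": {"steps": [{"delta_pos": [0, 0, 0], "yaw": 0, "jaw": 40}, {"delta_pos": [0, 0, 0], "yaw": 0, "jaw": 58}, {"delta_pos": [0, 0, 0], "yaw": 0, "jaw": 65}, {"delta_pos": [0, 0, 0], "yaw": 0, "jaw": 80}, {"delta_pos": [0, 0, 0], "yaw": 0, "jaw": 80}, {"delta_pos": [0, 0, 0], "yaw": 0, "jaw": 80}, {"delta_pos": [0, 0, -2], "yaw": 0, "jaw": 80}, {"delta_pos": [0, 0, -6], "yaw": 0, "jaw": 80}]}}

```text
clock: 13.35
eef_pos: [536.8, 298.1, 109.4]
tcp_rot: [3.139, 0.005, 0.047]
contact_force: [0.7, 0.1, -0.1]
opening: 0.796
grasp_force: 0.0
```

```bash
python3 - <<'E'
from h import *
np.set_printoptions(precision=2,suppress=True)
s=r.sense();print(s["eef_pos"],s["tcp_rot"],s["contact_force"],s["opening"],s["grasp_force"])
go(540,300,170);go(586.8,-81,170,.045);go(586.8,-81,54,.045)
look("wrist","bottle tin","w4.png")
E
```

```text
[536.75 298.15 109.42] [3.14 0.01 0.05] [ 0.73  0.06 -0.12] 0.79578079856405 0.0
go [540, 300, 170, None] -> [ 0.3  -0.15 -6.06] yaw 0.0
go [586.8, -81, 170, 0.045] -> [ 3.19 38.12 -5.97] yaw 0.002
go [586.8, -81, 54, 0.045] -> [ 3.26 38.09  5.63] yaw 0.002
bottle 0.74 [313.6 275. ] n 12766 top 104.3 med [544.22 299.98] rect [543.04 299.97] [25.87 25.52] 22.4
tin 0.67 [322.3  96.1] n 19587 top 98.7 med [625.09 300.52] rect [623.73 300.47] [55.74 55.89] 37.5
```

View pics/w4.png

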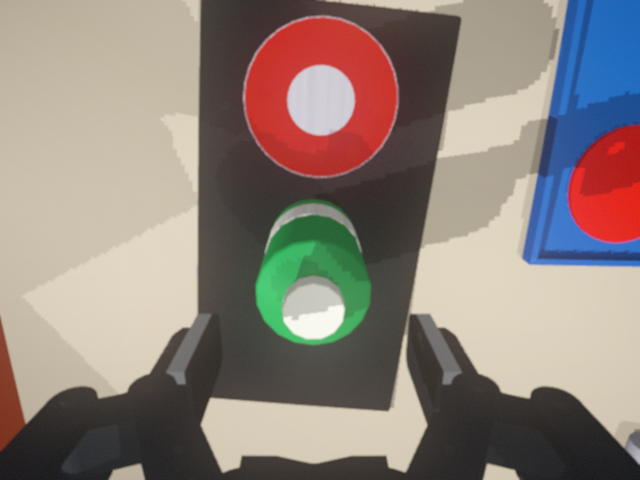

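>>> {"name": "play_rows", "arguments": {"steps": [{"delta_pos": [0, 0, -3], "yaw": 0, "jaw": 80}, {"delta_pos": [0, 0, -6], "yaw": 0, "jaw": 80}, {"delta_pos": [0.4, 5, -6], "yaw": 0, "jaw": 80}, {"delta_pos": [0.8, 10, -6], "yaw": 0, "jaw": 80}, {"delta_pos": [1.2, 15, -6], "yaw": 0, "jaw": 80}, {"delta_pos": [1.6, 20, -6], "yaw": 0, "jaw": 80}, {"delta_pos": [2, 25, -6], "yaw": 0, "jaw": 80}, {"delta_pos": [2.4, 29, -6], "yaw": 0, "jaw": 80}]}}

```text
clock: 14.3
eef_pos: [575.8, 8.2, 170.8]
tcp_rot: [3.141, 0.001, 0.046]
contact_force: [1.5, -0.0, -0.3]
opening: 0.799
grasp_force: 0.0
```

```bash
python3 - <<'E'
from h import *
np.set_printoptions(precision=2,suppress=True)
s=r.sense();print(s["eef_pos"],s["tcp_rot"])
look("wrist","box pad_red pad_green")
go(586.8,-81,170,.045)
E
```

```text
[575.77   8.18 170.85] [3.14 0.   0.05]
box 0.76 [458.9 224.7] n 12318 top 97.2 med [589.85 -81.23] rect [588.07 -82.25] [50.15 50.41] 2.5
pad_red 0.65 [178.2 200. ] n 6956 top 7.3 med [583.02 108.62] rect [581.25 108.77] [70.77 71.46] 83.4
pad_red 0.3 [399.5 183.2] n 1231 top 7.3 med [603.8  -55.87] rect [597.32 -66.37] [33.99 71.14] 50.8
pad_green 0.61 [304.8 202.7] n 6990 top 7.3 med [584.54  15.65] rect [583.42  15.63] [70.95 71.24] 74.6
go [586.8, -81, 170, 0.045] -> [0.69 9.12 0.08] yaw -0.001
```

>>> {"name": "play_rows", "arguments": {"steps": [{"delta_pos": [0.8, 9.2, 0], "yaw": 0, "jaw": 80}, {"delta_pos": [0.8, 9.2, 0], "yaw": 0, "jaw": 80}, {"delta_pos": [0.8, 9.2, 1], "yaw": 0, "jaw": 80}, {"delta_pos": [0.8, 9.2, 4], "yaw": 0, "jaw": 80}, {"delta_pos": [0.8, 9.2, 7], "yaw": 0, "jaw": 80}, {"delta_pos": [0.8, 9.2, 10], "yaw": 0, "jaw": 80}, {"delta_pos": [0.8, 9.2, 11.6], "yaw": 0, "jaw": 80}, {"delta_pos": [0.8, 9.2, 11.6], "yaw": 0, "jaw": 80}]}}

```text
clock: 15.3
eef_pos: [586.3, -78.7, 52.7]
tcp_rot: [-3.14, 0.005, 0.048]
contact_force: [-0.5, -0.3, 0.1]
opening: 0.801
grasp_force: 0.0
```

>>> {"name": "play_rows", "arguments": {"steps": [{"delta_pos": [0, 0, 0], "yaw": 0, "jaw": 60}, {"delta_pos": [0, 0, 0], "yaw": 0, "jaw": 50}, {"delta_pos": [0, 0, 0], "yaw": 0, "jaw": 40}, {"delta_pos": [0, 0, 0], "yaw": 0, "jaw": 40}, {"delta_pos": [0, 0, 0], "yaw": 0, "jaw": 40}, {"delta_pos": [0, 0, 0], "yaw": 0, "jaw": 40}, {"delta_pos": [0, 0, 0], "yaw": 0, "jaw": 40}, {"delta_pos": [0, 0, 0], "yaw": 0, "jaw": 40}], "grip_force": 60}}

```text
clock: 16.1
eef_pos: [588.9, -80.7, 56.3]
tcp_rot: [-3.142, -0.001, 0.047]
contact_force: [-1.7, 1.8, 6.3]
opening: 0.582
grasp_force: 63.2
```

```bash
python3 - <<'E'
from h import *
np.set_printoptions(precision=2,suppress=True)
s=r.sense();print(s["eef_pos"],s["tcp_rot"],s["contact_force"],s["opening"],s["grasp_force"])
x,y,z=s["eef_pos"]
go(460,303,z+80);go(460,303,z-3)
E
```

```text
[588.89 -80.72  56.26] [-3.14 -0.    0.05] [-1.75  1.75  6.25] 0.5816349641303277 63.15245747566223
go [460, 303, np.float64(136.2561621845464), None] -> [-11.08 -38.93  -8.  ] yaw 0.0
go [460, 303, np.float64(53.25616218454641), None] -> [-11.08 -38.93   0.3 ] yaw 0.0
```

>>> {"name": "play_rows", "arguments": {"steps": [{"delta_pos": [0, 0, -2], "yaw": 0, "jaw": 40}, {"delta_pos": [0, 0, -5], "yaw": 0, "jaw": 40}, {"delta_pos": [0, 0, -8], "yaw": 0, "jaw": 40}, {"delta_pos": [-1.1, -3, -8], "yaw": 0, "jaw": 40}, {"delta_pos": [-2.4, -7, -8], "yaw": 0, "jaw": 40}, {"delta_pos": [-3.7, -11, -8], "yaw": 0, "jaw": 40}, {"delta_pos": [-5, -15, -8], "yaw": 0, "jaw": 40}, {"delta_pos": [-6.3, -19, -8], "yaw": 0, "jaw": 40}]}}

```text
clock: 16.9
eef_pos: [515.8, 107.1, 135.5]
tcp_rot: [3.141, 0.0, 0.046]
contact_force: [0.2, 0.5, -3.5]
opening: 0.578
grasp_force: 63.4
```

>>> {"name": "play_rows", "arguments": {"steps": [{"delta_pos": [-1.3, -4, 0], "yaw": 0, "jaw": 40}, {"delta_pos": [-2.6, -8, 0], "yaw": 0, "jaw": 40}, {"delta_pos": [-3.7, -12, 0], "yaw": 0, "jaw": 40}, {"delta_pos": [-4.4, -16, 0], "yaw": 0, "jaw": 40}, {"delta_pos": [-4.8, -19, 0], "yaw": 0, "jaw": 40}, {"delta_pos": [-4.8, -19.9, 1], "yaw": 0, "jaw": 40}, {"delta_pos": [-4.8, -19.9, 3], "yaw": 0, "jaw": 40}, {"delta_pos": [-4.8, -19.9, 5], "yaw": 0, "jaw": 40}]}}

```text
clock: 17.7
eef_pos: [459.5, 302.5, 84.8]
tcp_rot: [3.141, -0.0, 0.048]
contact_force: [-0.6, 0.2, -4.0]
opening: 0.582
grasp_force: 63.4
```

>>> {"name": "play_rows", "arguments": {"steps": [{"delta_pos": [0, 0, 1.5], "yaw": 0, "jaw": 40}, {"delta_pos": [0, 0, 2.7], "yaw": 0, "jaw": 40}, {"delta_pos": [0, 0, 3.1], "yaw": 0, "jaw": 40}, {"delta_pos": [0, 0, 3.25], "yaw": 0, "jaw": 40}, {"delta_pos": [0, 0, 3.25], "yaw": 0, "jaw": 40}, {"delta_pos": [0, 0, 3.25], "yaw": 0, "jaw": 57}, {"delta_pos": [0, 0, 3.25], "yaw": 0, "jaw": 63}, {"delta_pos": [0, 0, 3.25], "yaw": 0, "jaw": 80}]}}

```text
clock: 18.5
eef_pos: [460.0, 302.9, 53.7]
tcp_rot: [-3.141, -0.001, 0.047]
contact_force: [-1.1, 0.7, 0.6]
opening: 0.78
grasp_force: 0.0
```

>>> {"name": "play_rows", "arguments": {"steps": [{"delta_pos": [0, 0, 0], "yaw": 0, "jaw": 80}, {"delta_pos": [0, 0, 0], "yaw": 0, "jaw": 80}, {"delta_pos": [0, 0, -2], "yaw": 0, "jaw": 80}, {"delta_pos": [0, 0, -5], "yaw": 0, "jaw": 80}, {"delta_pos": [0, 0, -9], "yaw": 0, "jaw": 80}, {"delta_pos": [0, 0, -13], "yaw": 0, "jaw": 80}, {"delta_pos": [0, 0, -17], "yaw": 0, "jaw": 80}, {"delta_pos": [0, 0, -17], "yaw": 0, "jaw": 80}]}}

```text
clock: 19.3
eef_pos: [462.2, 304.4, 229.0]
tcp_rot: [-3.137, -0.008, 0.047]
contact_force: [-0.3, -0.2, -0.0]
opening: 0.797
grasp_force: 0.0
```

```bash
python3 - <<'E'
from h import *
np.set_printoptions(precision=2,suppress=True)
s=r.sense();print(s["eef_pos"],s["tcp_rot"],s["contact_force"],s["opening"],s["grasp_force"])
look("wrist","bottle tin box mat")
look("side","valve tin bottle box","s5.png")
look("top","valve pad_red pad_green pad_yellow tin bottle box")
go(600,14,250,1.617);go(600,14,250,0.047-1.5708+.0)
E
```

```text
[462.18 304.39 228.99] [-3.14 -0.01  0.05] [-0.3  -0.16 -0.02] 0.7971192332298459 0.0
bottle 0.7 [329.3 111. ] n 4894 top 92.5 med [534.63 295.12] rect [534.62 294.97] [25.44 25.09] 2.8
bottle 0.56 [559.2  69.5] n 6324 top 2.6 med [578.06 107.03] rect [577.42 106.75] [71.88 72.5 ] 3.0
tin 0.77 [332.9  15.8] n 2510 top 85.4 med [595.31 294.74] rect [594.01 294.99] [12.68 45.91] 2.7
box 0.82 [318.8 219.3] n 6264 top 87.4 med [455.51 298.9 ] rect [454.15 299.08] [50.05 49.86] 3.1
mat 0.82 [291.7 109.7] n 29049 top -2.9 med [532.01 299.11] rect [514.07 295.83] [141.42 220.66] 87.2
valve 0.62 [276.8 237.8] n 714 top 55.0 med [639.59  24.61] rect [639.81  24.01] [10.3  39.77] 4.6
tin 0.66 [161.2 280.6] n 1411 top 94.1 med [616.01 302.89] rect [620.08 300.21] [54.15 59.32] 63.1
bottle 0.9 [187.4 301.8] n 1053 top 98.2 med [533.66 301.22] rect [513.92 305.31] [24.76 72.92] 76.4
box 0.75 [211.7 329.8] n 2326 top 95.2 med [456.34 306.72] rect [458.85 304.99] [53.92 51.6 ] 3.6
valve 0.77 [290.  169.6] n 1023 top 57.4 med [638.6   21.16] rect [638.94  21.07] [ 9.08 41.42] 6.0
valve 0.49 [127.  249.9] n 1443 top 98.9 med [535.23 298.  ] rect [536.01 298.63] [25.55 25.64] 11.0
pad_green 0.61 [299.7 205.4] n 1269 top 9.7 med [581.72  14.49] rect [581.24  14.38] [67.23 70.38] 81.8
pad_yellow 0.82 [354.9 193. ] n 1283 top 9.7 med [583.78 -79.74] rect [584.86 -80.29] [69.66 70.14] 55.5
tin 0.96 [127.  198.8] n 1740 top 94.8 med [617.09 298.41] rect [618.34 298.61] [54.89 53.71] 24.7
tin 0.53 [299.2 206.6] n 1302 top 9.7 med [581.    14.97] rect [581.35  15.2 ] [68.88 70.38] 81.9
bottle 0.77 [125.8 247.7] n 1439 top 98.9 med [535.23 298.  ] rect [536.01 298.63] [25.55 25.64] 11.0
box 0.74 [127.  294.4] n 2036 top 95.7 med [456.05 302.02] rect [456.74 302.26] [50.59 50.99] 2.8
go [600, 14, 250, 1.617] -> [12.68 29.48 -2.67] yaw -1.57
go [600, 14, 250, -1.5238] -> [12.68 29.48 -2.67] yaw 1.571
```

View pics/s5.png

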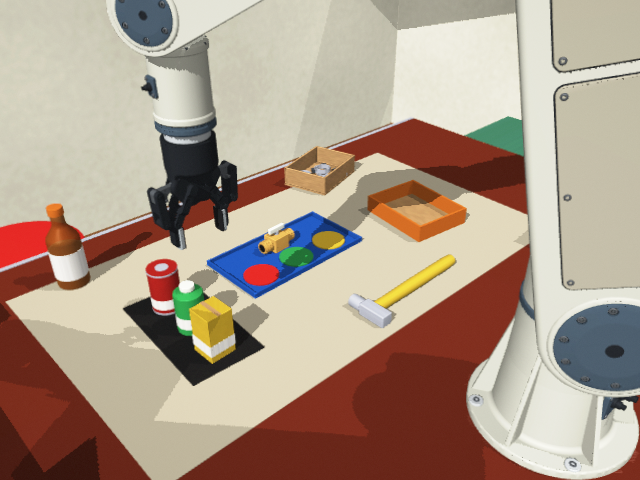

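>>> {"name": "play_rows", "arguments": {"steps": [{"delta_pos": [2, 3.5, -1], "yaw": -0.14, "jaw": 80}, {"delta_pos": [4.4, 7.8, -1], "yaw": -0.29, "jaw": 80}, {"delta_pos": [6.8, 12, -1], "yaw": -0.43, "jaw": 70}, {"delta_pos": [9.2, 16.3, -1], "yaw": -0.58, "jaw": 70}, {"delta_pos": [11.6, 20.6, -1], "yaw": -0.73, "jaw": 70}, {"delta_pos": [14, 24.9, -1], "yaw": -0.88, "jaw": 70}, {"delta_pos": [16, 28.2, -1], "yaw": -1.03, "jaw": 70}, {"delta_pos": [16.7, 29.3, -1], "yaw": -1.17, "jaw": 70}]}}

```text
clock: 21.0
eef_pos: [642.3, 13.5, 233.2]
tcp_rot: [3.14, 0.001, 1.196]
contact_force: [0.8, 0.5, 0.7]
opening: 0.701
grasp_force: 0.0
```

>>> {"name": "play_rows", "arguments": {"steps": [{"delta_pos": [0, 0, 0], "yaw": -0.14, "jaw": 70}, {"delta_pos": [0, 0, 0], "yaw": -0.28, "jaw": 70}, {"delta_pos": [0, 0, 0], "yaw": -0.4, "jaw": 70}, {"delta_pos": [0, 0, 0], "yaw": -0.41, "jaw": 70}, {"delta_pos": [0, 0, 0], "yaw": -0.41, "jaw": 70}, {"delta_pos": [0, 0, 0], "yaw": -0.41, "jaw": 70}, {"delta_pos": [0, 0, 0], "yaw": -0.41, "jaw": 70}, {"delta_pos": [0, 0, 0], "yaw": -0.41, "jaw": 70}]}}

```text
clock: 21.8
eef_pos: [640.0, 17.8, 233.2]
tcp_rot: [-3.142, -0.0, 1.601]
contact_force: [0.5, -0.5, 0.5]
opening: 0.701
grasp_force: 0.0
```

```bash
cat >> h.py <<'E'
def disc(p,d,cam,lo,hi,z=7):
    "centre and size of a coloured disc lying at z: by hue, projected to that plane"
    hsv=cv2.cvtColor(p,cv2.COLOR_RGB2HSV);h=hsv[...,0]
    m=((h>=lo)&(h<=hi)) if lo<hi else ((h>=lo)|(h<=hi))
    m&=(hsv[...,1]>140)&(hsv[...,2]>60)
    n,l,st,ce=cv2.connectedComponentsWithStats(m.astype(np.uint8))
    out=[]
    for i in range(1,n):
        if st[i,4]<400: continue
        c=max(cv2.findContours((l==i).astype(np.uint8),cv2.RETR_EXTERNAL,cv2.CHAIN_APPROX_NONE)[0],key=len)[:,0]
        W=np.array([at_z(cam,q,z)[:2] for q in c[::3]],np.float32)
        (a,b),(w,hh),_=cv2.fitEllipse(W)
        if 60<w<80 and 60<hh<80: out.append((a,b,w,hh))
    return np.round(out,1).tolist()
E
python3 - <<'E'
from h import *
np.set_printoptions(precision=2,suppress=True)
s=r.sense();print(s["eef_pos"],s["tcp_rot"],s["qpos"])
p,d=look("wrist","valve pad_red pad_green pad_yellow carton","w6.png")
print("red",disc(p,d,"wrist",174,6),"green",disc(p,d,"wrist",45,80),"yel",disc(p,d,"wrist",20,33))
E
```

```text
[640.    17.79 233.23] [-3.14 -0.    1.6 ] [ 0.03  0.37  1.6   0.    1.17 -0.01]
valve 0.87 [312.8 198.6] n 3850 top 56.0 med [640.98  20.75] rect [640.95  19.66] [ 7.97 41.1 ] 4.7
pad_red 0.64 [242.6  85.3] n 6235 top 7.4 med [580.72 109.86] rect [580.39 108.75] [71.22 71.83] 48.1
pad_green 0.85 [244.9 195.7] n 4902 top 7.4 med [583.14  15.05] rect [583.08  14.04] [71.25 70.71] 2.5
pad_yellow 0.7 [241.1 443.2] n 2987 top 38.9 med [ 585.22 -244.39] rect [ 590.49 -246.25] [ 7.97 71.89] 83.9
pad_yellow 0.57 [252.9 294.3] n 3989 top 7.1 med [585.57 -78.78] rect [585.79 -80.28] [70.89 72.29] 35.9
carton 0.83 [238.8 444.8] n 2975 top 38.8 med [ 586.24 -244.54] rect [ 532.74 -258.56] [186.98  26.52] 13.6
red [[581.0, 108.6, 69.5, 69.9]] green [[583.5, 14.0, 70.1, 70.4]] yel [[586.1, -80.2, 68.8, 70.5]]
```

View pics/w6.png

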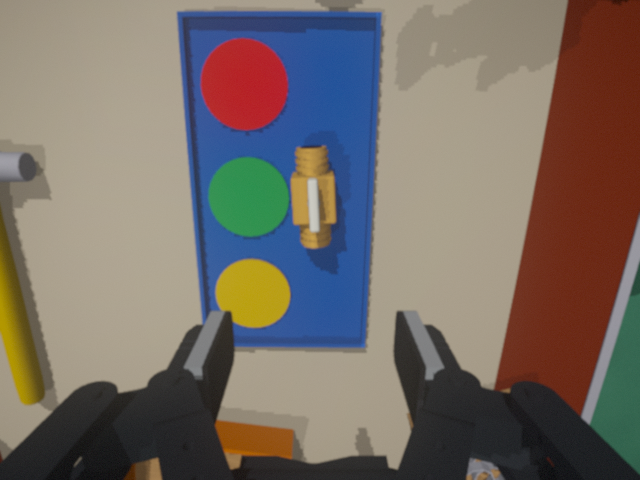

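>>> {"name": "play_rows", "arguments": {"steps": [{"delta_pos": [0.17, 0.1, 4], "yaw": -0.05, "jaw": 57}, {"delta_pos": [0.17, 0.1, 8], "yaw": -0.05, "jaw": 57}, {"delta_pos": [0.17, 0.1, 12], "yaw": -0.05, "jaw": 57}, {"delta_pos": [0.17, 0.1, 15], "yaw": -0.05, "jaw": 57}, {"delta_pos": [0.17, 0.1, 15], "yaw": -0.05, "jaw": 57}, {"delta_pos": [0.17, 0.1, 15], "yaw": -0.05, "jaw": 57}, {"delta_pos": [0.17, 0.1, 15], "yaw": -0.05, "jaw": 57}, {"delta_pos": [0.17, 0.1, 15], "yaw": -0.05, "jaw": 57}]}}

```text
clock: 22.9
eef_pos: [642.4, 19.5, 85.4]
tcp_rot: [3.138, 0.0, 1.652]
contact_force: [0.9, -1.0, 0.3]
opening: 0.567
grasp_force: 0.0
```

```bash
python3 - <<'E'
from h import *
np.set_printoptions(precision=2,suppress=True)
s=r.sense();print(s["eef_pos"],s["tcp_rot"],s["opening"])
p,d=look("wrist","valve","w7.png")
go(641,19.5,12,1.651)
E
```

```text
[642.38  19.49  85.4 ] [3.14 0.   1.65] 0.567426643909091
valve 0.84 [309.5 262.1] n 10230 top 55.5 med [640.46  21.75] rect [640.64  20.07] [ 7.89 42.17] 4.1
go [641, 19.5, 12, 1.651] -> [ 0.01 -0.11  7.28] yaw 0.001
```

View pics/w7.png

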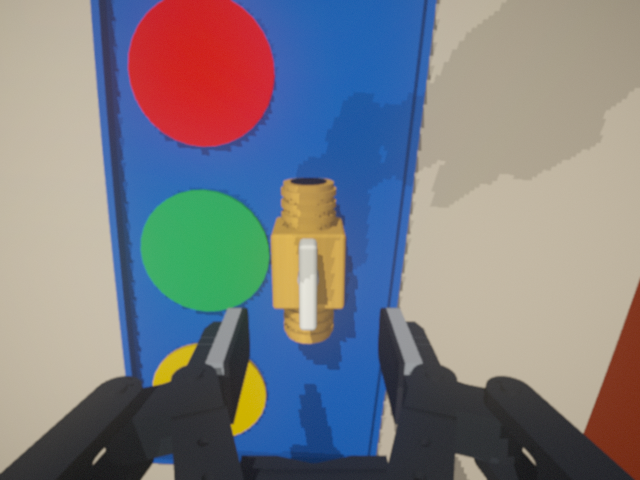

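>>> {"name": "play_rows", "arguments": {"steps": [{"delta_pos": [0, 0, 2], "yaw": 0, "jaw": 57}, {"delta_pos": [0, 0, 4], "yaw": 0, "jaw": 57}, {"delta_pos": [0, 0, 5.5], "yaw": 0, "jaw": 57}, {"delta_pos": [0, 0, 6.5], "yaw": 0, "jaw": 57}, {"delta_pos": [0, 0, 7], "yaw": 0, "jaw": 57}, {"delta_pos": [0, 0, 7.2], "yaw": 0, "jaw": 57}, {"delta_pos": [0, 0, 7.2], "yaw": 0, "jaw": 57}, {"delta_pos": [0, 0, 7.2], "yaw": 0, "jaw": 57}]}}

```text
clock: 23.8
eef_pos: [641.5, 19.5, 11.8]
tcp_rot: [3.141, 0.0, 1.652]
contact_force: [0.8, 0.6, 0.4]
opening: 0.569
grasp_force: 0.0
```

>>> {"name": "play_rows", "arguments": {"steps": [{"delta_pos": [0, 0, 0], "yaw": 0, "jaw": 48}, {"delta_pos": [0, 0, 0], "yaw": 0, "jaw": 42}, {"delta_pos": [0, 0, 0], "yaw": 0, "jaw": 35}, {"delta_pos": [0, 0, 0], "yaw": 0, "jaw": 20}, {"delta_pos": [0, 0, 0], "yaw": 0, "jaw": 20}, {"delta_pos": [0, 0, 0], "yaw": 0, "jaw": 20}, {"delta_pos": [0, 0, 0], "yaw": 0, "jaw": 20}, {"delta_pos": [0, 0, 0], "yaw": 0, "jaw": 20}], "grip_force": 70}}

```text
clock: 24.6
eef_pos: [641.1, 19.4, 12.0]
tcp_rot: [3.141, 0.0, 1.652]
contact_force: [-2.2, 0.5, 6.3]
opening: 0.408
grasp_force: 70.5
```

```bash
python3 - <<'E'
from h import *
np.set_printoptions(precision=2,suppress=True)
s=r.sense();print(s["eef_pos"],s["tcp_rot"],s["contact_force"],s["opening"],s["grasp_force"])
x,y,z=s["eef_pos"]
go(525,-308,z+130,1.5);go(528,-307,z+1.5,1.5)
look("top","carton")
look("side","carton")
E
```

```text
[641.08  19.44  11.97] [3.14 0.   1.65] [-2.18  0.51  6.33] 0.4076334621747582 70.52787780761719
go [525, -308, np.float64(141.9700970877604), 1.5] -> [-31.69 -14.23 -13.  ] yaw 0.152
go [528, -307, np.float64(13.470097087760402), 1.5] -> [-31.62 -13.93  -0.15] yaw 0.152
carton 0.65 [400.  212.6] n 2043 top 39.3 med [ 574.14 -239.61] rect [ 555.79 -256.51] [105.26 216.05] 51.6
```

>>> {"name": "play_rows", "arguments": {"steps": [{"delta_pos": [0, 0, -2], "yaw": 0, "jaw": 20}, {"delta_pos": [0, 0, -5], "yaw": 0, "jaw": 20}, {"delta_pos": [0, 0, -8], "yaw": 0, "jaw": 20}, {"delta_pos": [-2.3, -1, -10], "yaw": 0.02, "jaw": 20}, {"delta_pos": [-5.9, -2.6, -10], "yaw": 0.05, "jaw": 20}, {"delta_pos": [-9.5, -4.2, -10], "yaw": 0.08, "jaw": 20}, {"delta_pos": [-13.1, -5.8, -10], "yaw": 0.11, "jaw": 20}, {"delta_pos": [-16.7, -7.4, -10], "yaw": 0.14, "jaw": 20}]}}

```text
clock: 25.6
eef_pos: [580.1, -154.3, 111.3]
tcp_rot: [3.141, 0.0, 1.511]
contact_force: [1.5, -0.3, -1.6]
opening: 0.409
grasp_force: 70.2
```

```bash
python3 - <<'E'
from h import *
np.set_printoptions(precision=2,suppress=True)
s=r.sense();print(s["eef_pos"],s["tcp_rot"],s["contact_force"],s["opening"],s["grasp_force"])
go(528,-307,112,1.45)
E
```

```text
[ 580.1  -154.25  111.33] [3.14 0.   1.51] [ 1.54 -0.31 -1.56] 0.40942744261682856 70.20534038543701
go [528, -307, 112, 1.45] -> [-15.56  -4.29  -0.07] yaw 0.061
```

>>> {"name": "play_rows", "arguments": {"steps": [{"delta_pos": [-3.6, -1, -1], "yaw": 0.02, "jaw": 20}, {"delta_pos": [-7.2, -2, -1], "yaw": 0.03, "jaw": 20}, {"delta_pos": [-10.8, -3, -1], "yaw": 0.05, "jaw": 20}, {"delta_pos": [-13.8, -3.8, -1], "yaw": 0.06, "jaw": 20}, {"delta_pos": [-15.4, -4.3, -1], "yaw": 0.06, "jaw": 20}, {"delta_pos": [-15.6, -4.3, -1], "yaw": 0.06, "jaw": 20}, {"delta_pos": [-15.6, -4.3, -1], "yaw": 0.06, "jaw": 20}, {"delta_pos": [-15.6, -4.3, -1], "yaw": 0.06, "jaw": 20}]}}

```text
clock: 26.4
eef_pos: [529.1, -305.1, 121.1]
tcp_rot: [-3.141, -0.001, 1.453]
contact_force: [0.3, 0.2, -2.3]
opening: 0.409
grasp_force: 70.1
```

```bash
python3 - <<'E'
from h import *
np.set_printoptions(precision=2,suppress=True)
s=r.sense();print(s["eef_pos"],s["tcp_rot"],s["contact_force"],s["opening"],s["grasp_force"])
p,d=look("wrist","carton valve","w8.png")
for m in vision.cut_out("wrist","carton")[:1]:
    P=cloud("wrist",d,m["region"]);Q=P[(P[:,2]>33)&(P[:,2]<48)]
    print("rim bounds",cv2.minAreaRect(Q[:,:2].astype(np.float32)))
    for y0 in(-330,-310,-290):
        q=Q[abs(Q[:,1]-y0)<4];print(y0,q[:,0].min(),q[:,0].max())
    for x0 in(500,530,560):
        q=Q[abs(Q[:,0]-x0)<4];print(x0,q[:,1].min(),q[:,1].max())
E
```

```text
[ 529.1  -305.11  121.12] [-3.14 -0.    1.45] [ 0.26  0.24 -2.26] 0.4091323239926677 70.14662861824036
carton 0.71 [307.9 208.2] n 58100 top 39.4 med [ 539.25 -269.25] rect [ 528.81 -309.34] [145.82 181.11] 83.1
valve 0.76 [314.1 335.7] n 22196 top 165.3 med [ 531.2  -301.07] rect [ 530.88 -304.69] [42.77  8.08] 83.3
rim bounds ((528.775146484375, -309.6131591796875), (145.82505798339844, 181.1083984375), 83.11212158203125)
-330 435.52291717091606 617.2848361751364
-310 437.79121204625415 620.2098715583681
-290 440.3544390743799 622.251503541062
500 -238.4244822582191 -232.8950662483179
530 -241.95649452028152 -236.4536947891478
560 -245.9954589839424 -239.9778564314044
```

View pics/w8.png

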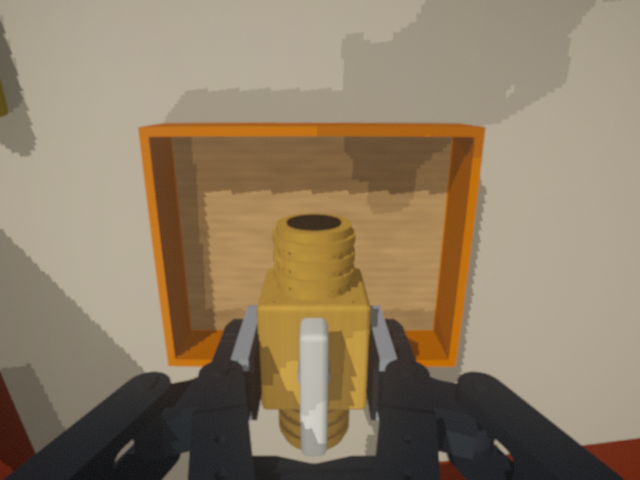

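>>> {"name": "play_rows", "arguments": {"steps": [{"delta_pos": [-0.4, -0.15, 1], "yaw": 0, "jaw": 20}, {"delta_pos": [-0.4, -0.15, 3.5], "yaw": 0, "jaw": 20}, {"delta_pos": [-0.4, -0.15, 6], "yaw": 0, "jaw": 20}, {"delta_pos": [-0.4, -0.15, 8], "yaw": 0, "jaw": 20}, {"delta_pos": [-0.4, -0.15, 9.5], "yaw": 0, "jaw": 20}, {"delta_pos": [-0.4, -0.15, 10.3], "yaw": 0, "jaw": 20}, {"delta_pos": [-0.4, -0.15, 10.7], "yaw": 0, "jaw": 20}, {"delta_pos": [-0.4, -0.15, 10.7], "yaw": 0, "jaw": 20}]}}

```text
clock: 27.4
eef_pos: [526.9, -310.1, 14.1]
tcp_rot: [-3.142, -0.0, 1.452]
contact_force: [0.3, 0.4, -1.4]
opening: 0.409
grasp_force: 70.2
```

```bash
python3 - <<'E'
from h import *
s=r.sense();print(s["eef_pos"],s["contact_force"],s["opening"],s["grasp_force"])
E
```

```text
[ 526.92671539 -310.08296495   14.12863491] [ 0.25313874  0.43133645 -1.39429102] 0.40922466968694743 70.17891526222229
```

>>> {"name": "play_rows", "arguments": {"steps": [{"delta_pos": [0, 0, 0.06], "yaw": 0, "jaw": 20}, {"delta_pos": [0, 0, 0.11], "yaw": 0, "jaw": 20}, {"delta_pos": [0, 0, 0.11], "yaw": 0, "jaw": 20}, {"delta_pos": [0, 0, 0.11], "yaw": 0, "jaw": 41}, {"delta_pos": [0, 0, 0.11], "yaw": 0, "jaw": 46}, {"delta_pos": [0, 0, 0.11], "yaw": 0, "jaw": 55}, {"delta_pos": [0, 0, 0.11], "yaw": 0, "jaw": 60}, {"delta_pos": [0, 0, 0.11], "yaw": 0, "jaw": 60}]}}

```text
clock: 28.2
eef_pos: [526.9, -310.1, 13.3]
tcp_rot: [3.141, 0.0, 1.452]
contact_force: [-0.5, -0.0, -0.1]
opening: 0.602
grasp_force: 0.0
```

>>> {"name": "play_rows", "arguments": {"steps": [{"delta_pos": [0, 0, -1], "yaw": 0, "jaw": 60}, {"delta_pos": [0, 0, -3], "yaw": 0, "jaw": 60}, {"delta_pos": [0, 0, -6], "yaw": 0, "jaw": 60}, {"delta_pos": [0, 0, -9], "yaw": 0, "jaw": 60}, {"delta_pos": [0, 0, -13], "yaw": 0, "jaw": 80}, {"delta_pos": [0, 0, -16], "yaw": 0, "jaw": 80}, {"delta_pos": [0, 0, -16], "yaw": 0, "jaw": 80}, {"delta_pos": [0, 0, -16], "yaw": 0, "jaw": 80}]}}

```text
clock: 29.0
eef_pos: [527.1, -310.2, 174.3]
tcp_rot: [3.14, 0.001, 1.452]
contact_force: [0.7, -0.2, -0.5]
opening: 0.805
grasp_force: 0.0
```

```bash
python3 - <<'E'
from h import *
np.set_printoptions(precision=2,suppress=True)
s=r.sense();print(s["eef_pos"],s["tcp_rot"],s["contact_force"],s["opening"],s["grasp_force"])
p,d=look("wrist","carton valve","w9.png")
p,d=look("side","tin bottle box valve")
go(460,303,200,.047)
E
```

```text
[ 527.05 -310.17  174.27] [3.14 0.   1.45] [ 0.69 -0.19 -0.48] 0.8047966111288465 0.0
carton 0.68 [334.5 210.6] n 48953 top 37.3 med [ 524.82 -289.24] rect [ 527.59 -308.79] [146.07 180.86] 83.3
valve 0.98 [313.3 218.5] n 5284 top 54.6 med [ 527.13 -307.83] rect [ 526.96 -308.79] [41.43  7.92] 83.3
tin 0.74 [326.5 242.3] n 452 top 9.1 med [584.74 -76.65] rect [585.59 -77.26] [67.86 73.7 ] 37.8
tin 0.62 [164.1 283.8] n 1435 top 94.0 med [616.64 302.22] rect [617.68 302.23] [55.9  53.81] 16.0
bottle 0.64 [187.1 302.8] n 1047 top 98.1 med [534.23 301.24] rect [536.29 299.22] [25.14 27.7 ] 12.6
box 0.75 [210.6 326.9] n 2237 top 95.3 med [456.32 306.88] rect [459.12 305.27] [53.3  51.84] 4.8
valve 0.97 [416.3 206.4] n 551 top 55.3 med [ 526.42 -304.26] rect [ 526.26 -304.42] [40.03 10.8 ] 85.9
valve 0.39 [209.7 329. ] n 2199 top 95.3 med [456.57 306.86] rect [459.12 305.27] [53.3  51.84] 4.8
go [460, 303, 200, 0.047] -> [ 60.07 -13.85  -2.71] yaw 1.405
```

View pics/w9.png

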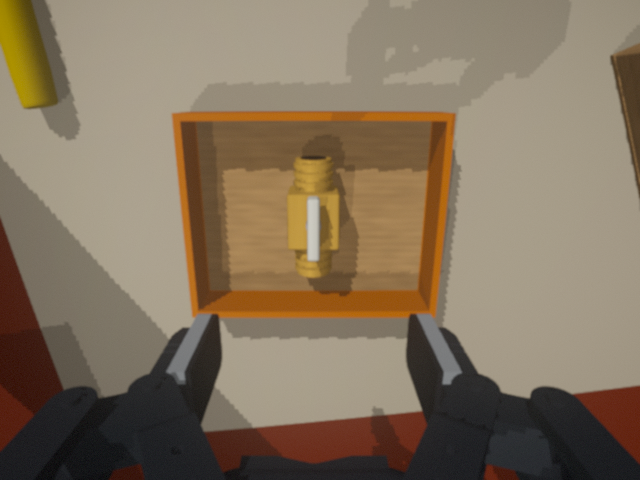

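>>> {"name": "play_rows", "arguments": {"steps": [{"delta_pos": [3, -0.3, -2], "yaw": 0.14, "jaw": 80}, {"delta_pos": [7.5, -0.7, -4], "yaw": 0.28, "jaw": 80}, {"delta_pos": [12.3, -1.2, -4.5], "yaw": 0.42, "jaw": 80}, {"delta_pos": [17, -1.6, -4.5], "yaw": 0.56, "jaw": 80}, {"delta_pos": [21.8, -2.1, -4.5], "yaw": 0.7, "jaw": 80}, {"delta_pos": [26.6, -2.6, -4.5], "yaw": 0.84, "jaw": 80}, {"delta_pos": [31.4, -3, -4.5], "yaw": 0.98, "jaw": 80}, {"delta_pos": [36.2, -3.5, -4.5], "yaw": 1.12, "jaw": 80}]}}

```text
clock: 30.2
eef_pos: [534.7, 45.3, 218.1]
tcp_rot: [3.142, -0.0, 0.347]
contact_force: [0.3, 0.4, 0.6]
opening: 0.803
grasp_force: 0.0
```

```bash
python3 - <<'E'
from h import *
s=r.sense();print(s["eef_pos"],s["tcp_rot"],s["qpos"])
go(540,302,220,.047)
E
```

```text
[534.69432597  45.32514524 218.0519293 ] [ 3.14158176e+00 -1.22235965e-05  3.46758435e-01] [ 8.17755116e-02  2.29973785e-01  1.83608051e+00 -8.30949606e-06
  1.07552371e+00  1.30581735e+00]
go [540, 302, 220, 0.047] -> [  9.22 -23.96  -0.19] yaw 0.3
```

>>> {"name": "play_rows", "arguments": {"steps": [{"delta_pos": [1.7, -4.4, 0], "yaw": 0.12, "jaw": 80}, {"delta_pos": [3.4, -8.8, 0], "yaw": 0.24, "jaw": 80}, {"delta_pos": [5.1, -13.2, 0], "yaw": 0.3, "jaw": 80}, {"delta_pos": [6.8, -17.6, 0], "yaw": 0.3, "jaw": 80}, {"delta_pos": [8.3, -21.5, 0], "yaw": 0.3, "jaw": 80}, {"delta_pos": [9.2, -24, 0], "yaw": 0.3, "jaw": 80}, {"delta_pos": [9.2, -24, 0], "yaw": 0.3, "jaw": 80}, {"delta_pos": [9.2, -24, 0], "yaw": 0.3, "jaw": 80}]}}

```text
clock: 31.0
eef_pos: [538.1, 300.7, 217.6]
tcp_rot: [3.141, 0.001, 0.054]
contact_force: [-0.3, -0.3, 0.1]
opening: 0.8
grasp_force: 0.0
```

>>> {"name": "play_rows", "arguments": {"steps": [{"delta_pos": [0, 0, 0], "yaw": 0, "jaw": 80}, {"delta_pos": [0, 0, 0], "yaw": 0, "jaw": 80}, {"delta_pos": [0, 0, 0], "yaw": 0, "jaw": 80}, {"delta_pos": [0, 0, 0], "yaw": 0, "jaw": 80}, {"delta_pos": [0, 0, 0], "yaw": 0, "jaw": 80}, {"delta_pos": [0, 0, 0], "yaw": 0, "jaw": 80}, {"delta_pos": [0, 0, 0], "yaw": 0, "jaw": 80}, {"delta_pos": [0, 0, 0], "yaw": 0, "jaw": 80}]}}

```text
clock: 31.8
eef_pos: [538.4, 300.5, 218.1]
tcp_rot: [-3.142, 0.0, 0.052]
contact_force: [0.1, 0.2, 0.0]
opening: 0.797
grasp_force: 0.0
```

```bash
python3 - <<'E'
from h import *
np.set_printoptions(precision=2,suppress=True)
s=r.sense();print(s["eef_pos"],s["tcp_rot"],s["contact_force"])
p,d=look("wrist","tin bottle box","w10.png")
go(460,303,220,.047)
E
```

```text
[538.43 300.54 218.14] [-3.14  0.    0.05] [0.1  0.23 0.04]
tin 0.8 [323.6 100.6] n 6903 top 93.0 med [620.51 298.33] rect [619.49 298.11] [55.61 55.71] 3.5
bottle 0.79 [317.6 220.3] n 5020 top 97.5 med [538.72 297.27] rect [538.21 297.33] [25.58 25.27] 89.6
box 0.75 [305.9 313.8] n 7059 top 94.1 med [461.13 302.01] rect [459.32 302.12] [51.28 50.22] 2.9
go [460, 303, 220, 0.047] -> [-7.82 -0.66 -0.19] yaw 0.005
```

>>> {"name": "play_rows", "arguments": {"steps": [{"delta_pos": [-4, -0.3, 2], "yaw": 0.005, "jaw": 80}, {"delta_pos": [-7.8, -0.2, 4], "yaw": 0.005, "jaw": 80}, {"delta_pos": [-7.8, -0.2, 7], "yaw": 0.005, "jaw": 80}, {"delta_pos": [-7.8, -0.2, 9], "yaw": 0.005, "jaw": 80}, {"delta_pos": [-7.8, -0.2, 11.5], "yaw": 0.005, "jaw": 80}, {"delta_pos": [-7.8, -0.2, 14], "yaw": 0.005, "jaw": 80}, {"delta_pos": [-7.8, -0.2, 16], "yaw": 0.005, "jaw": 80}, {"delta_pos": [-7.8, -0.2, 16.5], "yaw": 0.005, "jaw": 80}]}}

```text
clock: 32.8
eef_pos: [459.3, 297.7, 51.2]
tcp_rot: [3.14, 0.003, 0.047]
contact_force: [0.3, 0.0, -0.2]
opening: 0.799
grasp_force: 0.0
```

>>> {"name": "play_rows", "arguments": {"steps": [{"delta_pos": [0, 0, 0], "yaw": 0, "jaw": 70}, {"delta_pos": [0, 0, 0], "yaw": 0, "jaw": 60}, {"delta_pos": [0, 0, 0], "yaw": 0, "jaw": 50}, {"delta_pos": [0, 0, 0], "yaw": 0, "jaw": 40}, {"delta_pos": [0, 0, 0], "yaw": 0, "jaw": 40}, {"delta_pos": [0, 0, 0], "yaw": 0, "jaw": 40}, {"delta_pos": [0, 0, 0], "yaw": 0, "jaw": 40}, {"delta_pos": [0, 0, 0], "yaw": 0, "jaw": 40}], "grip_force": 60}}

```text
clock: 33.6
eef_pos: [461.4, 299.2, 54.4]
tcp_rot: [-3.14, -0.002, 0.047]
contact_force: [0.7, 2.3, 7.5]
opening: 0.582
grasp_force: 62.3
```

```bash
python3 - <<'E'
from h import *
np.set_printoptions(precision=2,suppress=True)
s=r.sense();print(s["eef_pos"],s["tcp_rot"],s["contact_force"],s["opening"],s["grasp_force"])
x,y,z=s["eef_pos"];go(586,-80.5,z+80,.03)
E
```

```text
[461.43 299.24  54.36] [-3.14 -0.    0.05] [0.68 2.29 7.5 ] 0.5822345243033192 62.32277512550354
go [586, -80.5, np.float64(134.36294618509586), 0.03] -> [10.66 38.51 -8.04] yaw 0.017
```

>>> {"name": "play_rows", "arguments": {"steps": [{"delta_pos": [0, 0, -2], "yaw": 0, "jaw": 40}, {"delta_pos": [0, 0, -5], "yaw": 0, "jaw": 40}, {"delta_pos": [0, 0, -8], "yaw": 0, "jaw": 40}, {"delta_pos": [0.8, 3, -8], "yaw": 0, "jaw": 40}, {"delta_pos": [1.9, 7, -8], "yaw": 0, "jaw": 40}, {"delta_pos": [3.1, 11.3, -8], "yaw": 0, "jaw": 40}, {"delta_pos": [4.3, 15.6, -8], "yaw": 0, "jaw": 40}, {"delta_pos": [5.5, 19.9, -8], "yaw": 0, "jaw": 40}]}}

```text
clock: 34.4
eef_pos: [524.3, 100.2, 133.0]
tcp_rot: [3.141, 0.001, 0.048]
contact_force: [1.4, 1.0, -4.1]
opening: 0.582
grasp_force: 63.1
```

>>> {"name": "play_rows", "arguments": {"steps": [{"delta_pos": [1.2, 4.3, 0], "yaw": 0, "jaw": 40}, {"delta_pos": [2.4, 8.6, 0], "yaw": 0, "jaw": 40}, {"delta_pos": [3.5, 12.6, 0], "yaw": 0, "jaw": 40}, {"delta_pos": [4.5, 16, 0], "yaw": 0, "jaw": 40}, {"delta_pos": [5.1, 18.3, 0], "yaw": 0, "jaw": 40}, {"delta_pos": [5.2, 18.6, 0], "yaw": 0, "jaw": 40}, {"delta_pos": [5.2, 18.6, 0], "yaw": 0, "jaw": 40}, {"delta_pos": [5.2, 18.6, 0], "yaw": 0, "jaw": 40}]}}

```text
clock: 35.2
eef_pos: [584.7, -80.3, 132.8]
tcp_rot: [-3.141, 0.001, 0.048]
contact_force: [-0.6, -0.7, -2.8]
opening: 0.58
grasp_force: 63.2
```

```bash
python3 - <<'E'
from h import *
np.set_printoptions(precision=2,suppress=True)
s=r.sense();print(s["eef_pos"],s["tcp_rot"],s["contact_force"],s["opening"],s["grasp_force"])
p,d=look("wrist","box pad_green pad_red","w11.png")
print("red",disc(p,d,"wrist",174,6),"green",disc(p,d,"wrist",45,80))
p,d=look("top","box pad_green")
go(586,-80.5,56,.047)
E
```

```text
[584.7  -80.32 132.82] [-3.14  0.    0.05] [-0.57 -0.73 -2.8 ] 0.5796867744885408 63.22999835014343
box 0.67 [315.4 351.5] n 35116 top 173.4 med [588.93 -81.19] rect [584.13 -81.3 ] [49.74 50.73] 2.7
pad_green 0.84 [169.2 222.4] n 8743 top 7.6 med [585.58  13.67] rect [583.48  13.89] [72.33 72.4 ] 31.3
pad_red 0.86 [ 36.4 226.2] n 7393 top 7.6 med [582.39 104.2 ] rect [579.48 102.81] [60.41 73.87] 78.8
red [[581.4, 104.1, 61.3, 72.9]] green [[584.3, 13.4, 70.4, 70.9]]
go [586, -80.5, 56, 0.047] -> [ 0.05 -0.    7.72] yaw 0.001
```

>>> {"name": "play_rows", "arguments": {"steps": [{"delta_pos": [0.15, -0.05, 2], "yaw": 0, "jaw": 40}, {"delta_pos": [0.15, -0.05, 4], "yaw": 0, "jaw": 40}, {"delta_pos": [0.15, -0.05, 5.8], "yaw": 0, "jaw": 40}, {"delta_pos": [0.15, -0.05, 6.8], "yaw": 0, "jaw": 40}, {"delta_pos": [0.15, -0.05, 7.3], "yaw": 0, "jaw": 40}, {"delta_pos": [0.15, -0.05, 7.6], "yaw": 0, "jaw": 40}, {"delta_pos": [0.15, -0.05, 7.6], "yaw": 0, "jaw": 40}, {"delta_pos": [0.15, -0.05, 7.6], "yaw": 0, "jaw": 40}]}}

```text
clock: 36.35
eef_pos: [587.6, -80.6, 57.8]
tcp_rot: [3.141, -0.001, 0.047]
contact_force: [0.7, 0.2, -2.9]
opening: 0.58
grasp_force: 63.0
```

```bash
python3 - <<'E'
from h import *
s=r.sense();print(s["eef_pos"],s["contact_force"],s["opening"],s["grasp_force"])
E
```

```text
[587.62695791 -80.5608038   57.82986712] [ 0.7488394   0.17246402 -2.92392786] 0.5796100324594627 63.02540302276611
```

>>> {"name": "play_rows", "arguments": {"steps": [{"delta_pos": [0, 0, 0.08], "yaw": 0, "jaw": 40}, {"delta_pos": [0, 0, 0.13], "yaw": 0, "jaw": 40}, {"delta_pos": [0, 0, 0.13], "yaw": 0, "jaw": 40}, {"delta_pos": [0, 0, 0.13], "yaw": 0, "jaw": 57}, {"delta_pos": [0, 0, 0.13], "yaw": 0, "jaw": 62}, {"delta_pos": [0, 0, 0.13], "yaw": 0, "jaw": 70}, {"delta_pos": [0, 0, 0.13], "yaw": 0, "jaw": 80}, {"delta_pos": [0, 0, 0.13], "yaw": 0, "jaw": 80}]}}

```text
clock: 37.15
eef_pos: [587.1, -80.5, 55.8]
tcp_rot: [3.142, -0.0, 0.047]
contact_force: [0.1, -0.4, 0.4]
opening: 0.804
grasp_force: 0.0
```

>>> {"name": "play_rows", "arguments": {"steps": [{"delta_pos": [0, 0, -1], "yaw": 0, "jaw": 80}, {"delta_pos": [0, 0, -3], "yaw": 0, "jaw": 80}, {"delta_pos": [0, 0, -6], "yaw": 0, "jaw": 80}, {"delta_pos": [0, 0, -10], "yaw": 0, "jaw": 80}, {"delta_pos": [0, 0, -13], "yaw": 0, "jaw": 80}, {"delta_pos": [0, 0, -16], "yaw": 0, "jaw": 80}, {"delta_pos": [0, 0, -16], "yaw": 0, "jaw": 80}, {"delta_pos": [0, 0, -16], "yaw": 0, "jaw": 80}]}}

```text
clock: 37.95
eef_pos: [587.3, -80.6, 216.9]
tcp_rot: [3.141, -0.002, 0.047]
contact_force: [-1.0, -0.4, -0.0]
opening: 0.798
grasp_force: 0.0
```

```bash
python3 - <<'E'
from h import *
np.set_printoptions(precision=2,suppress=True)
s=r.sense();print(s["eef_pos"],s["tcp_rot"],s["contact_force"],s["opening"])
p,d=look("wrist","box pad_green","w12.png")
print("red",disc(p,d,"wrist",174,6),"green",disc(p,d,"wrist",45,80))
go(539,298.5,210,.047)
E
```

```text
[587.33 -80.56 216.88] [ 3.14 -0.    0.05] [-1.   -0.4  -0.01] 0.7981703748850811
box 0.85 [313.6 223.3] n 7017 top 95.3 med [585.65 -79.39] rect [583.97 -79.29] [50.02 50.07] 2.9
pad_green 0.56 [199.9 201.5] n 5314 top 5.4 med [582.51  13.82] rect [581.54  13.5 ] [71.07 70.48] 7.6
red [[580.0, 106.9, 69.2, 70.1]] green [[582.2, 12.9, 69.6, 70.1]]
go [539, 298.5, 210, 0.047] -> [ -2.92 -38.07   0.49] yaw 0.0
```

>>> {"name": "play_rows", "arguments": {"steps": [{"delta_pos": [-0.3, -4, 0], "yaw": 0, "jaw": 80}, {"delta_pos": [-0.7, -8.8, 0], "yaw": 0, "jaw": 80}, {"delta_pos": [-1.1, -13.6, 0], "yaw": 0, "jaw": 80}, {"delta_pos": [-1.5, -18.4, 0], "yaw": 0, "jaw": 80}, {"delta_pos": [-1.9, -23.2, 0], "yaw": 0, "jaw": 80}, {"delta_pos": [-2.2, -28, 0], "yaw": 0, "jaw": 80}, {"delta_pos": [-2.6, -32.8, 0], "yaw": 0, "jaw": 80}, {"delta_pos": [-2.9, -36.5, 0], "yaw": 0, "jaw": 80}]}}

```text
clock: 38.9
eef_pos: [539.5, 285.1, 214.5]
tcp_rot: [3.141, 0.002, 0.048]
contact_force: [1.6, -0.4, -0.1]
opening: 0.8
grasp_force: 0.0
```

>>> {"name": "play_rows", "arguments": {"steps": [{"delta_pos": [-0.05, -1.5, 0], "yaw": 0, "jaw": 80}, {"delta_pos": [-0.05, -1.5, 2], "yaw": 0, "jaw": 80}, {"delta_pos": [-0.05, -1.5, 4], "yaw": 0, "jaw": 80}, {"delta_pos": [-0.05, -1.5, 6], "yaw": 0, "jaw": 80}, {"delta_pos": [-0.05, -1.5, 6], "yaw": 0, "jaw": 80}, {"delta_pos": [-0.05, -1.5, 6], "yaw": 0, "jaw": 80}, {"delta_pos": [-0.05, -1.5, 6], "yaw": 0, "jaw": 80}, {"delta_pos": [-0.05, -1.5, 6], "yaw": 0, "jaw": 80}]}}

```text
clock: 39.7
eef_pos: [540.2, 297.8, 156.9]
tcp_rot: [-3.141, -0.001, 0.047]
contact_force: [0.3, -0.7, -0.5]
opening: 0.801
grasp_force: 0.0
```

```bash
python3 - <<'E'
from h import *
np.set_printoptions(precision=2,suppress=True)
s=r.sense();print(s["eef_pos"],s["tcp_rot"],s["contact_force"],s["opening"])
p,d=look("wrist","bottle tin","w13.png")
go(538.5,298,53,.047)
E
```

```text
[540.23 297.77 156.93] [-3.14 -0.    0.05] [ 0.27 -0.72 -0.47] 0.8013151663268534
bottle 0.84 [314.6 248.5] n 8197 top 97.3 med [538.72 297.28] rect [537.84 297.3 ] [25.2  25.53] 51.9
tin 0.91 [322.1 104.7] n 11581 top 92.6 med [620.57 298.33] rect [619.46 298.26] [55.8  55.99] 29.1
go [538.5, 298, 53, 0.047] -> [-0.15 -0.02 10.36] yaw 0.0
```

>>> {"name": "play_rows", "arguments": {"steps": [{"delta_pos": [-0.15, 0, 2], "yaw": 0, "jaw": 80}, {"delta_pos": [-0.15, 0, 4.5], "yaw": 0, "jaw": 80}, {"delta_pos": [-0.15, 0, 7], "yaw": 0, "jaw": 80}, {"delta_pos": [-0.15, 0, 9], "yaw": 0, "jaw": 80}, {"delta_pos": [-0.15, 0, 10], "yaw": 0, "jaw": 80}, {"delta_pos": [-0.15, 0, 10.3], "yaw": 0, "jaw": 80}, {"delta_pos": [-0.15, 0, 10.3], "yaw": 0, "jaw": 80}, {"delta_pos": [-0.15, 0, 10.3], "yaw": 0, "jaw": 80}]}}

```text
clock: 40.65
eef_pos: [538.8, 298.0, 53.9]
tcp_rot: [-3.141, -0.001, 0.047]
contact_force: [0.7, 0.2, 0.2]
opening: 0.802
grasp_force: 0.0
```

>>> {"name": "play_rows", "arguments": {"steps": [{"delta_pos": [0, 0, 0], "yaw": 0, "jaw": 70}, {"delta_pos": [0, 0, 0], "yaw": 0, "jaw": 60}, {"delta_pos": [0, 0, 0], "yaw": 0, "jaw": 50}, {"delta_pos": [0, 0, 0], "yaw": 0, "jaw": 40}, {"delta_pos": [0, 0, 0], "yaw": 0, "jaw": 40}, {"delta_pos": [0, 0, 0], "yaw": 0, "jaw": 40}, {"delta_pos": [0, 0, 0], "yaw": 0, "jaw": 40}, {"delta_pos": [0, 0, 0], "yaw": 0, "jaw": 40}], "grip_force": 60}}

```text
clock: 41.45
eef_pos: [538.8, 298.1, 54.2]
tcp_rot: [-3.141, -0.002, 0.047]
contact_force: [-0.8, 0.4, 8.8]
opening: 0.59
grasp_force: 61.1
```

```bash
python3 - <<'E'
from h import *
np.set_printoptions(precision=2,suppress=True)
s=r.sense();print(s["eef_pos"],s["tcp_rot"],s["contact_force"],s["opening"],s["grasp_force"])
x,y,z=s["eef_pos"];go(584,14,z+80,.047)
E
```

```text
[538.77 298.05  54.22] [-3.14 -0.    0.05] [-0.82  0.38  8.79] 0.5902231641481838 61.088163843378425
go [584, 14, np.float64(134.21866251636436), 0.047] -> [ 3.18 28.58 -8.02] yaw 0.0
```

>>> {"name": "play_rows", "arguments": {"steps": [{"delta_pos": [0, 0, -2], "yaw": 0, "jaw": 40}, {"delta_pos": [0, 0, -5], "yaw": 0, "jaw": 40}, {"delta_pos": [0, 0, -8], "yaw": 0, "jaw": 40}, {"delta_pos": [0.3, 3, -8], "yaw": 0, "jaw": 40}, {"delta_pos": [0.8, 7, -8], "yaw": 0, "jaw": 40}, {"delta_pos": [1.2, 11, -8], "yaw": 0, "jaw": 40}, {"delta_pos": [1.7, 15, -8], "yaw": 0, "jaw": 40}, {"delta_pos": [2.1, 19, -8], "yaw": 0, "jaw": 40}]}}

```text
clock: 42.25
eef_pos: [568.0, 107.3, 133.1]
tcp_rot: [3.142, -0.0, 0.048]
contact_force: [0.9, -0.4, -2.3]
opening: 0.591
grasp_force: 63.2
```

>>> {"name": "play_rows", "arguments": {"steps": [{"delta_pos": [0.4, 4, 0], "yaw": 0, "jaw": 40}, {"delta_pos": [0.8, 7, 0], "yaw": 0, "jaw": 40}, {"delta_pos": [1.1, 9, 0], "yaw": 0, "jaw": 40}, {"delta_pos": [1.1, 9.6, 0], "yaw": 0, "jaw": 40}, {"delta_pos": [1.1, 9.6, 0], "yaw": 0, "jaw": 40}, {"delta_pos": [1.1, 9.6, 0], "yaw": 0, "jaw": 40}, {"delta_pos": [1.1, 9.6, 0], "yaw": 0, "jaw": 40}, {"delta_pos": [1.1, 9.6, 0], "yaw": 0, "jaw": 40}]}}

```text
clock: 43.05
eef_pos: [583.4, 14.4, 132.8]
tcp_rot: [-3.141, 0.0, 0.049]
contact_force: [-0.2, -0.4, -1.5]
opening: 0.589
grasp_force: 63.2
```

```bash
python3 - <<'E'
from h import *
np.set_printoptions(precision=2,suppress=True)
s=r.sense();print(s["eef_pos"],s["tcp_rot"],s["contact_force"],s["opening"],s["grasp_force"])
p,d=look("wrist","bottle box pad_green pad_red","w14.png")
print("red",disc(p,d,"wrist",174,6))
go(584,14,57.2,.047)
E
```

```text
[583.44  14.4  132.82] [-3.14  0.    0.05] [-0.25 -0.45 -1.55] 0.5890573390766474 63.17617915570736
bottle 0.72 [313.  343.4] n 25289 top 176.2 med [584.94  12.75] rect [582.94  12.69] [26.17 25.85] 31.6
box 0.96 [489.2 265.2] n 17888 top 97.0 med [587.9  -78.27] rect [585.69 -79.7 ] [51.1  51.11] 2.8
pad_green 0.64 [310.9 210.1] n 5395 top 7.3 med [595.76  14.09] rect [593.54  14.22] [51.13 74.18] 3.5
pad_red 0.94 [171.  228.9] n 8596 top 7.3 med [582.86 107.6 ] rect [581.23 107.89] [70.82 71.73] 60.2
red [[581.8, 107.5, 69.6, 70.4]]
go [584, 14, 57.2, 0.047] -> [ 0.05 -0.02  7.56] yaw 0.001
```

>>> {"name": "play_rows", "arguments": {"steps": [{"delta_pos": [0.1, -0.1, 2], "yaw": 0, "jaw": 40}, {"delta_pos": [0.1, -0.1, 4], "yaw": 0, "jaw": 40}, {"delta_pos": [0.1, -0.1, 5.8], "yaw": 0, "jaw": 40}, {"delta_pos": [0.1, -0.1, 6.8], "yaw": 0, "jaw": 40}, {"delta_pos": [0.1, -0.1, 7.3], "yaw": 0, "jaw": 40}, {"delta_pos": [0.1, -0.1, 7.6], "yaw": 0, "jaw": 40}, {"delta_pos": [0.1, -0.1, 7.6], "yaw": 0, "jaw": 40}, {"delta_pos": [0.1, -0.1, 7.6], "yaw": 0, "jaw": 40}]}}

```text
clock: 44.1
eef_pos: [585.1, 14.5, 57.5]
tcp_rot: [3.142, -0.001, 0.047]
contact_force: [0.8, 0.1, -2.7]
opening: 0.59
grasp_force: 63.1
```

```bash
python3 - <<'E'
from h import *
s=r.sense();print(s["eef_pos"],s["contact_force"],s["opening"],s["grasp_force"])
E
```

```text
[585.12130162  14.51674467  57.53913208] [ 0.83483996  0.08938779 -2.68933747] 0.5896474719253516 63.14518706873059
```

>>> {"name": "play_rows", "arguments": {"steps": [{"delta_pos": [0, 0, 0.06], "yaw": 0, "jaw": 40}, {"delta_pos": [0, 0, 0.1], "yaw": 0, "jaw": 40}, {"delta_pos": [0, 0, 0.1], "yaw": 0, "jaw": 40}, {"delta_pos": [0, 0, 0.1], "yaw": 0, "jaw": 58}, {"delta_pos": [0, 0, 0.1], "yaw": 0, "jaw": 63}, {"delta_pos": [0, 0, 0.1], "yaw": 0, "jaw": 70}, {"delta_pos": [0, 0, 0.1], "yaw": 0, "jaw": 80}, {"delta_pos": [0, 0, 0.1], "yaw": 0, "jaw": 80}]}}

```text
clock: 44.9
eef_pos: [584.6, 14.5, 55.8]
tcp_rot: [3.142, -0.0, 0.047]
contact_force: [0.1, -0.2, 0.1]
opening: 0.799
grasp_force: 0.0
```

>>> {"name": "play_rows", "arguments": {"steps": [{"delta_pos": [0, 0, -1], "yaw": 0, "jaw": 80}, {"delta_pos": [0, 0, -3], "yaw": 0, "jaw": 80}, {"delta_pos": [0, 0, -6], "yaw": 0, "jaw": 80}, {"delta_pos": [0, 0, -10], "yaw": 0, "jaw": 80}, {"delta_pos": [0, 0, -13], "yaw": 0, "jaw": 80}, {"delta_pos": [0, 0, -16], "yaw": 0, "jaw": 80}, {"delta_pos": [0, 0, -16], "yaw": 0, "jaw": 80}, {"delta_pos": [0, 0, -16], "yaw": 0, "jaw": 80}]}}

```text
clock: 45.7
eef_pos: [584.8, 14.5, 216.9]
tcp_rot: [3.142, -0.002, 0.047]
contact_force: [-0.9, 0.6, -0.4]
opening: 0.803
grasp_force: 0.0
```

```bash
python3 - <<'E'
from h import *
np.set_printoptions(precision=2,suppress=True)
s=r.sense();print(s["eef_pos"],s["tcp_rot"],s["contact_force"],s["opening"])
p,d=look("wrist","bottle box pad_red","w15.png")
print("red",disc(p,d,"wrist",174,6))
go(620,298.5,215,.047)
E
```

```text
[584.81  14.48 216.88] [ 3.14 -0.    0.05] [-0.94  0.64 -0.39] 0.802632254603196
bottle 0.78 [315.7 221.4] n 5277 top 98.7 med [584.2   13.92] rect [583.58  13.88] [25.33 25.6 ] 35.0
box 0.71 [  6. 153.] n 447 top 15.4 med [613.14 271.39] rect [613.48 271.96] [ 4.21 24.38] 80.8
box 0.61 [445.1 223.2] n 8507 top 94.9 med [585.65 -78.54] rect [584.02 -79.51] [49.88 50.49] 3.2
pad_red 0.76 [204.1 202.1] n 5302 top 5.2 med [580.19 108.62] rect [579.25 108.63] [70.94 71.23] 11.6
red [[580.0, 107.6, 69.1, 69.6]]
go [620, 298.5, 215, 0.047] -> [  4.97 -28.2   -0.05] yaw 0.0
```

>>> {"name": "play_rows", "arguments": {"steps": [{"delta_pos": [0.7, -4, 0], "yaw": 0, "jaw": 85}, {"delta_pos": [1.5, -8.6, 0], "yaw": 0, "jaw": 85}, {"delta_pos": [2.3, -13.2, 0], "yaw": 0, "jaw": 85}, {"delta_pos": [3.1, -17.8, 0], "yaw": 0, "jaw": 85}, {"delta_pos": [3.9, -22.4, 0], "yaw": 0, "jaw": 85}, {"delta_pos": [4.6, -26.5, 0], "yaw": 0, "jaw": 85}, {"delta_pos": [4.95, -28.2, 1], "yaw": 0, "jaw": 85}, {"delta_pos": [4.95, -28.2, 4], "yaw": 0, "jaw": 85}]}}

```text
clock: 46.7
eef_pos: [622.0, 301.7, 176.7]
tcp_rot: [-3.14, -0.004, 0.05]
contact_force: [0.4, -0.4, 0.4]
opening: 0.851
grasp_force: 0.0
```

>>> {"name": "play_rows", "arguments": {"steps": [{"delta_pos": [0, 0, 2], "yaw": 0, "jaw": 85}, {"delta_pos": [0, 0, 2], "yaw": 0, "jaw": 85}, {"delta_pos": [0, 0, 2], "yaw": 0, "jaw": 85}, {"delta_pos": [0, 0, 2], "yaw": 0, "jaw": 85}, {"delta_pos": [0, 0, 2], "yaw": 0, "jaw": 85}, {"delta_pos": [0, 0, 2], "yaw": 0, "jaw": 85}, {"delta_pos": [0, 0, 2], "yaw": 0, "jaw": 85}, {"delta_pos": [0, 0, 2], "yaw": 0, "jaw": 85}]}}

```text
clock: 47.5
eef_pos: [620.7, 298.5, 156.2]
tcp_rot: [-3.141, -0.0, 0.047]
contact_force: [-0.4, -0.3, 0.3]
opening: 0.852
grasp_force: 0.0
```

```bash
python3 - <<'E'
from h import *
np.set_printoptions(precision=2,suppress=True)
s=r.sense();print(s["eef_pos"],s["tcp_rot"],s["contact_force"],s["opening"])
p,d=look("wrist","tin","w16.png")
go(619.8,298.2,53,.047)
E
```

```text
[620.73 298.53 156.22] [-3.14 -0.    0.05] [-0.43 -0.28  0.28] 0.8524573914027126
tin 0.91 [316.2 255.3] n 10382 top 92.6 med [621.86 298.26] rect [620.41 297.97] [55.33 55.21] 89.9
go [619.8, 298.2, 53, 0.047] -> [-0.09  0.03 10.3 ] yaw 0.0
```

>>> {"name": "play_rows", "arguments": {"steps": [{"delta_pos": [0, 0, 2], "yaw": 0, "jaw": 85}, {"delta_pos": [0, 0, 4.5], "yaw": 0, "jaw": 85}, {"delta_pos": [0, 0, 7], "yaw": 0, "jaw": 85}, {"delta_pos": [0, 0, 9], "yaw": 0, "jaw": 85}, {"delta_pos": [0, 0, 10], "yaw": 0, "jaw": 85}, {"delta_pos": [0, 0, 10.3], "yaw": 0, "jaw": 85}, {"delta_pos": [0, 0, 10.3], "yaw": 0, "jaw": 85}, {"delta_pos": [0, 0, 10.3], "yaw": 0, "jaw": 85}]}}

```text
clock: 48.4
eef_pos: [621.4, 298.9, 54.0]
tcp_rot: [-3.141, -0.002, 0.047]
contact_force: [-0.3, 0.3, 0.0]
opening: 0.85
grasp_force: 0.0
```

>>> {"name": "play_rows", "arguments": {"steps": [{"delta_pos": [0, 0, 0], "yaw": 0, "jaw": 75}, {"delta_pos": [0, 0, 0], "yaw": 0, "jaw": 65}, {"delta_pos": [0, 0, 0], "yaw": 0, "jaw": 50}, {"delta_pos": [0, 0, 0], "yaw": 0, "jaw": 40}, {"delta_pos": [0, 0, 0], "yaw": 0, "jaw": 40}, {"delta_pos": [0, 0, 0], "yaw": 0, "jaw": 40}, {"delta_pos": [0, 0, 0], "yaw": 0, "jaw": 40}, {"delta_pos": [0, 0, 0], "yaw": 0, "jaw": 40}], "grip_force": 60}}

```text
clock: 49.2
eef_pos: [621.3, 299.1, 54.2]
tcp_rot: [-3.141, -0.002, 0.047]
contact_force: [-1.0, 1.3, 5.8]
opening: 0.633
grasp_force: 62.4
```

```bash
python3 - <<'E'
from h import *
np.set_printoptions(precision=2,suppress=True)
s=r.sense();print(s["eef_pos"],s["tcp_rot"],s["contact_force"],s["opening"],s["grasp_force"])
x,y,z=s["eef_pos"];go(582,108.5,z+80,.047)
E
```

```text
[621.28 299.13  54.15] [-3.14 -0.    0.05] [-0.99  1.35  5.81] 0.6334458960510844 62.39139676094055
go [582, 108.5, np.float64(134.15029261303312), 0.047] -> [-4.81 18.85 -8.03] yaw 0.0
```

>>> {"name": "play_rows", "arguments": {"steps": [{"delta_pos": [0, 0, -2], "yaw": 0, "jaw": 40}, {"delta_pos": [0, 0, -5], "yaw": 0, "jaw": 40}, {"delta_pos": [0, 0, -8], "yaw": 0, "jaw": 40}, {"delta_pos": [-0.6, 2.4, -8], "yaw": 0, "jaw": 40}, {"delta_pos": [-1.5, 6, -8], "yaw": 0, "jaw": 40}, {"delta_pos": [-2.5, 10, -8], "yaw": 0, "jaw": 40}, {"delta_pos": [-3.5, 13.8, -8], "yaw": 0, "jaw": 40}, {"delta_pos": [-4.3, 16.8, -8], "yaw": 0, "jaw": 40}]}}

```text
clock: 50.0
eef_pos: [584.4, 126.6, 132.6]
tcp_rot: [3.141, 0.001, 0.047]
contact_force: [0.4, 0.4, -4.4]
opening: 0.633
grasp_force: 64.3
```

>>> {"name": "play_rows", "arguments": {"steps": [{"delta_pos": [-0.4, 1.5, 0], "yaw": 0, "jaw": 40}, {"delta_pos": [-0.5, 2, 0], "yaw": 0, "jaw": 40}, {"delta_pos": [-0.5, 2, 0], "yaw": 0, "jaw": 40}, {"delta_pos": [-0.5, 2, 0], "yaw": 0, "jaw": 40}, {"delta_pos": [-0.5, 2, 0], "yaw": 0, "jaw": 40}, {"delta_pos": [-0.5, 2, 0], "yaw": 0, "jaw": 40}, {"delta_pos": [-0.5, 2, 0], "yaw": 0, "jaw": 40}, {"delta_pos": [-0.5, 2, 0], "yaw": 0, "jaw": 40}]}}

```text
clock: 50.8
eef_pos: [581.6, 108.8, 132.8]
tcp_rot: [3.142, 0.0, 0.048]
contact_force: [0.0, -0.5, -3.7]
opening: 0.633
grasp_force: 64.4
```

```bash
python3 - <<'E'
from h import *
np.set_printoptions(precision=2,suppress=True)
s=r.sense();print(s["eef_pos"],s["tcp_rot"],s["contact_force"],s["opening"],s["grasp_force"])
p,d=look("wrist","tin bottle pad_red","w17.png")
E
```

```text
[581.6  108.81 132.78] [3.14 0.   0.05] [ 0.03 -0.46 -3.74] 0.6328449586384732 64.37187194824219
tin 0.93 [317.3 359.9] n 32509 top 171.4 med [584.69 107.46] rect [581.77 107.33] [54.73 54.16] 2.8
bottle 0.61 [483.3 260.6] n 12177 top 100.5 med [585.57  14.9 ] rect [584.74  13.73] [25.68 25.54] 84.4
pad_red 0.6 [314.1 214. ] n 4915 top 7.4 med [595.33 109.9 ] rect [592.89 109.  ] [47.55 72.35] 4.5
```

>>> {"name": "play_rows", "arguments": {"steps": [{"delta_pos": [0, -0.05, 2], "yaw": 0, "jaw": 40}, {"delta_pos": [0, -0.05, 4], "yaw": 0, "jaw": 40}, {"delta_pos": [0, -0.05, 5.8], "yaw": 0, "jaw": 40}, {"delta_pos": [0, -0.05, 6.8], "yaw": 0, "jaw": 40}, {"delta_pos": [0, -0.05, 7.3], "yaw": 0, "jaw": 40}, {"delta_pos": [0, -0.05, 7.6], "yaw": 0, "jaw": 40}, {"delta_pos": [0, -0.05, 7.7], "yaw": 0, "jaw": 40}, {"delta_pos": [0, -0.05, 7.7], "yaw": 0, "jaw": 40}]}}

```text
clock: 51.8
eef_pos: [581.8, 109.0, 57.2]
tcp_rot: [-3.142, -0.0, 0.047]
contact_force: [-4.5, -0.3, 3.4]
opening: 0.627
grasp_force: 64.9
```

>>> {"name": "play_rows", "arguments": {"steps": [{"delta_pos": [0, 0, 0], "yaw": 0, "jaw": 40}, {"delta_pos": [0, 0, 0], "yaw": 0, "jaw": 40}, {"delta_pos": [0, 0, 0], "yaw": 0, "jaw": 62}, {"delta_pos": [0, 0, 0], "yaw": 0, "jaw": 67}, {"delta_pos": [0, 0, 0], "yaw": 0, "jaw": 74}, {"delta_pos": [0, 0, 0], "yaw": 0, "jaw": 82}, {"delta_pos": [0, 0, 0], "yaw": 0, "jaw": 82}, {"delta_pos": [0, 0, 0], "yaw": 0, "jaw": 82}]}}

```text
clock: 52.6
eef_pos: [581.6, 109.0, 55.8]
tcp_rot: [-3.142, -0.0, 0.047]
contact_force: [0.0, -0.6, 0.1]
opening: 0.821
grasp_force: 0.0
```

>>> {"name": "play_rows", "arguments": {"steps": [{"delta_pos": [0, 0, -1], "yaw": 0, "jaw": 82}, {"delta_pos": [0, 0, -3], "yaw": 0, "jaw": 82}, {"delta_pos": [0, 0, -6], "yaw": 0, "jaw": 82}, {"delta_pos": [0, 0, -10], "yaw": 0, "jaw": 82}, {"delta_pos": [0, 0, -14], "yaw": 0, "jaw": 82}, {"delta_pos": [0, 0, -18], "yaw": 0, "jaw": 82}, {"delta_pos": [0, 0, -20], "yaw": 0, "jaw": 82}, {"delta_pos": [0, 0, -20], "yaw": 0, "jaw": 82}]}}

```text
clock: 53.4
eef_pos: [583.4, 109.3, 260.3]
tcp_rot: [-3.141, -0.007, 0.047]
contact_force: [-0.7, -0.7, 0.3]
opening: 0.821
grasp_force: 0.0
```

>>> {"name": "play_rows", "arguments": {"steps": [{"delta_pos": [1, 4.5, 0], "yaw": 0, "jaw": 82}, {"delta_pos": [1.7, 9.3, 0], "yaw": 0, "jaw": 82}, {"delta_pos": [1.7, 9.3, 0], "yaw": 0, "jaw": 82}, {"delta_pos": [1.7, 9.3, 0], "yaw": 0, "jaw": 82}, {"delta_pos": [1.7, 9.3, 0], "yaw": 0, "jaw": 82}, {"delta_pos": [1.7, 9.3, 0], "yaw": 0, "jaw": 82}, {"delta_pos": [1.7, 9.3, 0], "yaw": 0, "jaw": 82}, {"delta_pos": [1.7, 9.3, 0], "yaw": 0, "jaw": 82}]}}

```text
clock: 54.2
eef_pos: [602.8, 17.6, 255.8]
tcp_rot: [-3.142, 0.0, 0.049]
contact_force: [0.3, 0.3, 0.2]
opening: 0.824
grasp_force: 0.0
```

```bash
python3 - <<'E'
from h import *
np.set_printoptions(precision=2,suppress=True)
s=r.sense();print(s["eef_pos"],s["tcp_rot"],s["contact_force"],s["opening"],s["grasp_force"])
p,d=look("wrist","tin bottle box pad_red pad_green pad_yellow","w18.png")
P={}
for c in("top","side"):
    print(c);q,_=look(c,"tin bottle box valve carton hammer",c+"18.png")
E
```

```text
[602.84  17.64 255.78] [-3.14  0.    0.05] [0.28 0.28 0.22] 0.8240966280140685 0.0
tin 0.8 [205.3 230.3] n 5638 top 96.0 med [582.17 106.99] rect [581.15 107.31] [54.46 54.53] 73.6
tin 0.3 [323.9 420.3] n 4759 top 25.9 med [347.57  11.17] rect [343.36 -36.98] [173.53  89.03] 87.2
bottle 0.55 [314.8 226.2] n 4210 top 100.5 med [585.69  13.58] rect [585.16  13.68] [25.24 24.67] 3.9
box 0.68 [430.3 230.7] n 6402 top 97.2 med [587.26 -78.92] rect [585.4  -79.69] [50.23 49.8 ] 2.5
pad_red 0.9 [231.1 189.2] n 1113 top 7.7 med [601.86  93.61] rect [589.82 101.9 ] [72.11 49.53] 53.5
pad_green 0.71 [312.9 185. ] n 1111 top 7.8 med [603.7   15.94] rect [595.17  14.17] [47.37 70.26] 5.4
pad_yellow 0.77 [401.9 187.3] n 727 top 7.6 med [611.25 -66.84] rect [598.89 -68.79] [33.49 69.74] 43.5
top
side
tin 0.71 [259.7 255.7] n 1336 top 96.7 med [577.69 114.32] rect [578.77 113.16] [52.57 56.74] 49.7
bottle 0.6 [297.8 240. ] n 1026 top 99.6 med [581.8   19.42] rect [583.09  18.94] [26.88 22.85] 85.8
box 0.85 [327.5 220. ] n 1393 top 97.3 med [583.38 -73.66] rect [585.82 -75.01] [54.28 54.19] 0.8
box 0.73 [418.  207.1] n 576 top 55.0 med [ 525.45 -304.78] rect [ 526.94 -306.19] [44.12 10.07] 86.4
valve 0.94 [415.7 206.4] n 560 top 55.7 med [ 525.64 -304.78] rect [ 526.94 -306.19] [44.12 10.07] 86.4
carton 0.72 [409.1 215.6] n 2807 top 39.3 med [ 543.1  -268.28] rect [ 530.27 -306.26] [155.64 191.58] 81.9
hammer 0.61 [389.4 296.3] n 1940 top 26.6 med [343.34  -6.57] rect [328.92 -71.9 ] [259.81  87.09] 81.7
```

View pics/w18.png

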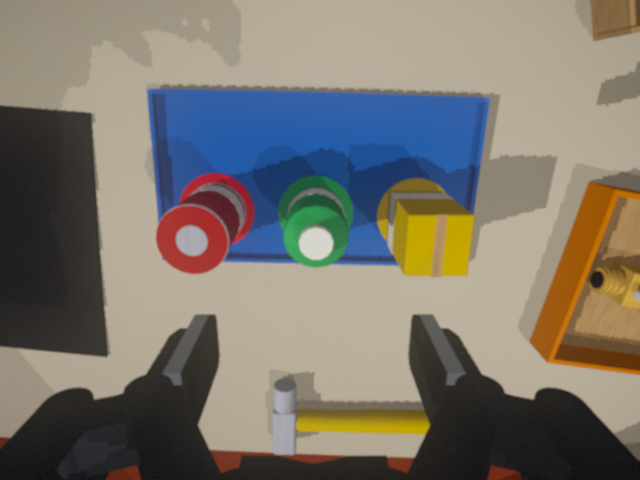

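View pics/side18.png

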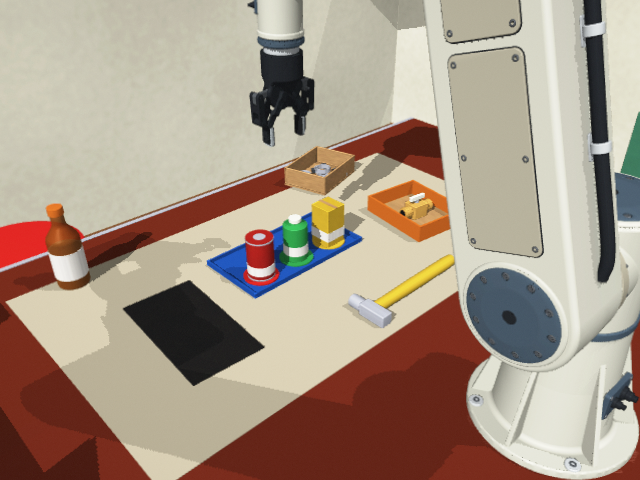

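```bash
python3 -c "
from rig import r
print(r.sign_off())"
```

```text
the job is handed in; nothing more can be done
None
```

The job is handed in after about 54 s of the 139 s allowed. The valve stands upright within about 2 mm of the carton's middle, the tin, bottle and box are upright on their own discs within about 2 mm of centre, and the hammer was not touched.

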